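# Fit the missing bench dog and bring the board up to the stops

## Robot

A 7-joint arm with a two-finger parallel gripper is mounted at the origin on the work surface. World frame = base frame: x ahead of the robot, y to its left, z up, the work surface at z = 0. Lengths are in m, angles in rad, forces in N, time in s.
With the tool pointing down it reaches from about 0.4 to 0.85 m from the base axis. Payload 10.4 kg.
Tool frame: the origin (TCP) lies midway between the tips of the shut fingers; the grasp point (between the pads) lies 19 mm behind it; x points along the fingers, y is the direction in which the jaws open and shut, and the axes are right-handed (so a half turn about x gives the same grasp; the last joint's range is limited). The gripper opens to 87 mm and grips with 3 to 60 N. Pads are 19 mm wide; open, the fingers measure 117 mm over their backs; the gripper's body (75 mm by 190 mm) begins 51 mm behind the grasp point.
Start: joints at [-1.225, 0.332, -0.065, 1.46, 0.022, 1.35, -0.088], TCP at [0.225, 0.583, 0.187] pointing down, gripper open.
Joint ranges: [-2.6, 2.6], [-0.5, 2.12], [-1.47, 1.34], [0.16, 2.42], [-1.27, 4.41], [0.06, 2.06], [-2.6, 2.6]. Speed limits (rad/s): [2.22, 2.22, 2.79, 2.79, 3.14, 3.14, 3.14].

## Interface

Orientations are given as a unit quaternion [x, y, z, w].
In Python, from bench import r gives the robot as it stands.
- The arm moves only by the shell command python3 -m jog 'ROWS' [OPENING] [FORCE]. ROWS is JSON, a list of rows, each an object with "slide": the shift along the tool's x, y, z in cm, a list of three; "roll": the turn about the tool's x in degrees. A call has 1 to 5 rows; each row is the pose to reach, as a shift and turn from the pose measured when the call began, along the tool's axes at that moment; what a row does not reach only later rows make up. A row lasts 1/12 s, in which the tool goes at most 41.7 mm and 7.16 degrees, less where a joint would pass 70% of its speed; a pose out of reach is approached as far as the arm can. A call with a gripper value outside its range is refused whole. OPENING is the closure, from 0 (fully open) to 1 (shut), set as the call begins (- or left out, the last holds). The fingers move at their own pace and stop on an object; FORCE is the grip in N (left out, the last holds). Time passes only in rows, so rows that repeat a pose let the fingers close. It gives the time, the measured TCP pose, the force and the opening at its end, in the units of the state.
- r.read_state(): the state, without advancing time (a new reading comes with each control period).
- r.camera(name): name is "side" or "top"; returns the picture (480x640x3 uint8, red, green, blue); there is no depth.
- r.camera_info(name): a dict with "intrinsics" (3x3 intrinsics, pixels), "R" (3x3) and "t" (3): a world point X has camera coordinates R X + t. Camera axes: x right, y down, z forward; pixel columns grow to the right and rows downward; lengths in m; the calibration is good to about 2 mm. A picture is of the moment at which its call begins. camera_info takes no time and is no camera call.
- r.close_job(): hands the job in, once; it reports no verdict.
The state is a dict: "time": time; "joint_positions": joint angles; "joint_vel": joint speeds; "joint_torque": joint torques, N m; "ee_pos": TCP position; "eef_rot": TCP orientation; "ft_force": force on the tool from outside, world axes, zero at the start; "torque": the same for the moment, N m; "width": finger opening in m.
Only numpy, scipy, OpenCV 4.12 (cv2) and the standard library are available. Lean on these libraries where they do the work, as an engineer would, in place of code of your own. Each camera call takes 0.05 s, during which the arm holds its last target.

## Task

Get the bench-on-bench ready for planing: take the steel bench dog out of the rack, tip it clearly over to start its lower edge in the empty dog hole, then straighten it and ease it fully home, never forcing it against the tight hole or letting it drop. Then slide the board along the slab, flat, until its far long edge rests against both dogs, and leave everything else as it is.

Things in the scene. Friction and masses are not known exactly. Their poses are not given: they have to be found in the camera images.
- slab: the bench-on-bench: a pale wooden slab, 260 (x) by 320 (y) by 45 mm, on two bearers 30 mm high, so its top is 75 mm above the bench; it is fixed. Origin on the bench under the slab's centre, x to its far edge, y to the left, z up
- hole (a point): centre of the round dark oak plug, 52 mm across and 45 mm deep, that carries the empty dog hole, in the slab's top at 90, -75 mm in its frame (axes as the slab's). The dog hole is a round through-hole 20 mm across with a sharp rim and free space below, bored off-centre: its axis is 4.5 mm from this point, in a direction that differs each time and must be found by feel or by eye
- stop (a point): the fitted steel dog (fixed): this point is on its axis, in the slab's top surface at 90, 75 mm in the slab's frame; round head 30 mm across and 24 mm high above the slab
- dog: the loose steel bench dog, about 0.2 kg: round shank 19 mm across, 50 mm long, sharp lower rim, under a round head 30 mm across, 24 mm high. Origin at the centre of the shank's lower end, z up to the head (head from 50 to 74 mm). Starts upright, hanging by its head in one of the rack's holes, lower end 12 mm above the bench
- board: the pine board to be planed, 100 (x) by 200 (y) by 28 mm, about 0.3 kg, loose, flat on the slab on the near side of the dogs. Origin at the centre of its underside, x across it to the far long edge (50 mm from the origin), y along it
- rack: plywood dog rack, 150 (x) by 70 (y) by 62 mm high, fixed, with two loose upright holes 24 mm across at x = 40 and x = -40 mm. Origin under its centre
- oak_dog: a brown oak dog of the same shape as the steel one, loose in the rack's other hole; to be left alone. Origin at the centre of its lower end
- glue: white glue bottle, 56 mm across and 150 mm high, standing on the bench; to be left alone. Origin under its centre
- mallet: wooden mallet lying on the bench beside the slab, head 65 by 120 by 75 mm, handle about 230 mm pointing away to the right; to be left alone. Origin under its head
- sander: cork sanding block, 62 by 118 by 30 mm, on the bench beside the slab; to be left alone. Origin under its centre
Things that resemble listed ones, but are neither listed nor needed, are in the scene too. There is more than one size of the board; the job needs the smaller.

How it is judged:
By the outcome, as a careful person would: the job done as asked, in the order asked, and still so for the second after the job is handed in, with the robot touching nothing.
It also fails if it takes over 72 s, if anything falls off the work surface, if the arm or the gripper's body presses on something with over 40 N, if the wrist force passes 120 N, or if a joint passes its speed limit or range.

## Working session

There is one attempt and no reset: what is moved stays moved. The work goes in short steps, Python scripts to look and compute and a shell command to move; the robot and the scene stay as the last step left them, time stands still between calls to the robot, and variables do not carry over. Pictures are saved under pics/ and viewed, and the job is handed in when it is done.

```bash
ls; mkdir -p pics; python3 - <<'E'
from bench import r
import cv2,json
s=r.read_state();print({k:(v if not hasattr(v,'tolist') else v.tolist()) for k,v in s.items()})
for n in("side","top"):
    im=r.camera(n);cv2.imwrite(f"pics/{n}0.png",im[:,:,::-1]);i=r.camera_info(n);print(n,i)
E
```

```text
pics
{'time': 0.0, 'joint_positions': [-1.2245921378107267, 0.33286646637747086, -0.06471241340108655, 1.4609496926820962, 0.021617092908822924, 1.3499130792909901, -0.08851180115404225], 'joint_vel': [-0.0014177840087674363, -0.0009421699967576899, -0.0003002175988636054, 0.0007567477283826076, 0.0005884061774123565, -0.0005119488905163287, -0.0003411599127613515], 'joint_torque': [-0.0005782848529634066, -62.32533931732178, 0.02419839904177934, -38.99044990539551, -0.061391573399305344, 0.039610115345567465, 9.851002232608153e-05], 'ee_pos': [0.22515864551036116, 0.582553770983008, 0.18595339991971854], 'eef_rot': [0.12914053691872493, 0.6951851774589259, -0.13015061619209295, 0.6950547517070604], 'ft_force': [-0.18080430016054924, -0.21905717692954507, -0.15676108598608712], 'torque': [0.002433118074526854, 0.032271287633138336, -0.009636722934211403], 'width': 0.08732207637682725}
side {'intrinsics': array([[597.65119493,   0.        , 326.30052776],
       [  0.        , 597.65119493, 247.33139646],
       [  0.        ,   0.        ,   1.        ]]), 'R': array([[ 0.79640736, -0.60452371,  0.01692321],
       [-0.46054174, -0.62438544, -0.63090738],
       [ 0.39196508,  0.49466544, -0.77567356]]), 't': array([-0.38237742,  0.24867429,  1.1226169 ])}
top {'intrinsics': array([[436.21911787,   0.        , 317.04656685],
       [  0.        , 436.21911787, 236.53937043],
       [  0.        ,   0.        ,   1.        ]]), 'R': array([[-0.01748966, -0.99980886,  0.00873856],
       [-0.99791532,  0.01691218, -0.06228159],
       [ 0.06212189, -0.00980963, -0.99802036]]), 't': array([0.01690018, 0.49572992, 0.92534518])}
```

View pics/side0.png

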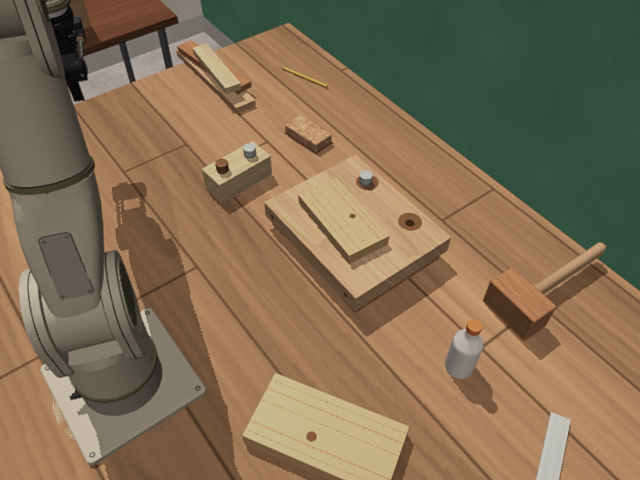

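View pics/top0.png

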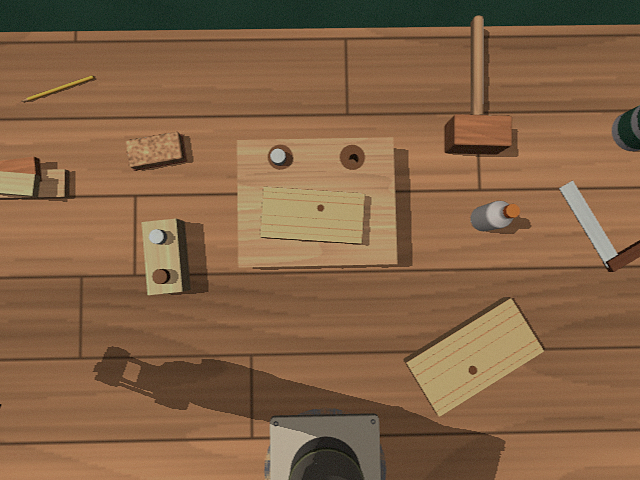

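The side view shows the rack at about (238,170), with a brown dog at (222,167) and a grey dog at (250,151). The slab has the fitted dog at (366,178), the dark plug at (410,221) and the board at (343,218). In the top view the steel dog is at (158,237), the oak dog at (161,277), the fitted dog at (279,156), the plug at (352,157) and the board at (313,215). The larger look-alike board is at (475,357).

```bash
cat > h.py <<'E'
import numpy as np,cv2
from bench import r
I={n:r.camera_info(n) for n in("side","top")}
def ray(n,p):
    i=I[n];K,R,t=i["intrinsics"],i["R"],np.asarray(i["t"])
    d=R.T@np.linalg.inv(K)@np.array([p[0],p[1],1.]);return -R.T@t,d
def on(n,p,z):
    c,d=ray(n,p);return c+d*(z-c[2])/d[2]
def tri(ps,pt):
    c1,d1=ray("side",ps);c2,d2=ray("top",pt)
    A=np.stack([d1,-d2],1);s=np.linalg.lstsq(A,c2-c1,rcond=None)[0]
    a=c1+s[0]*d1;b=c2+s[1]*d2;return (a+b)/2,np.linalg.norm(a-b)
def proj(n,X):
    i=I[n];q=i["intrinsics"]@(i["R"]@np.asarray(X)+i["t"]);return q[:2]/q[2]
def crop(im,x,y,w,h,s,name):
    c=im[y:y+h,x:x+w];cv2.imwrite(name,cv2.resize(c,None,fx=s,fy=s,interpolation=cv2.INTER_CUBIC)[:,:,::-1])
E
python3 - <<'E'
from h import *
t=cv2.imread("pics/top0.png")[:,:,::-1];s=cv2.imread("pics/side0.png")[:,:,::-1]
crop(t,225,130,180,140,4,"pics/c1.png");crop(t,130,210,70,90,6,"pics/c2.png")
crop(s,255,150,200,150,4,"pics/c3.png");crop(s,195,135,90,70,7,"pics/c4.png")
E
```

```text
(no output)
```

View pics/c1.png

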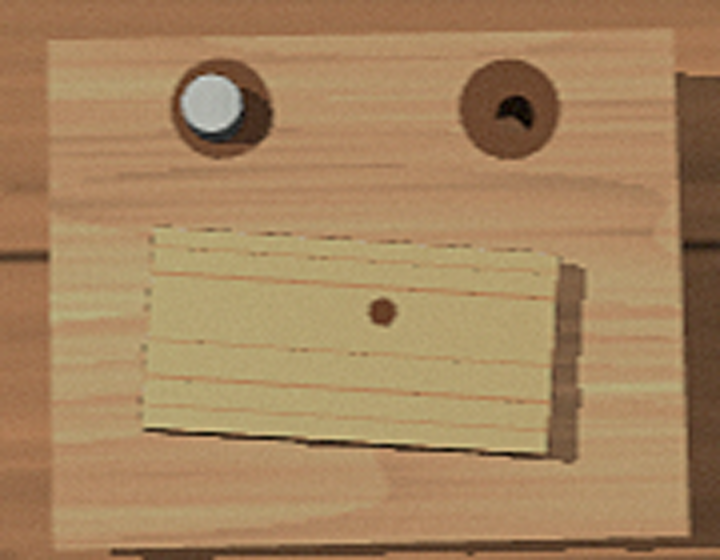

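View pics/c2.png

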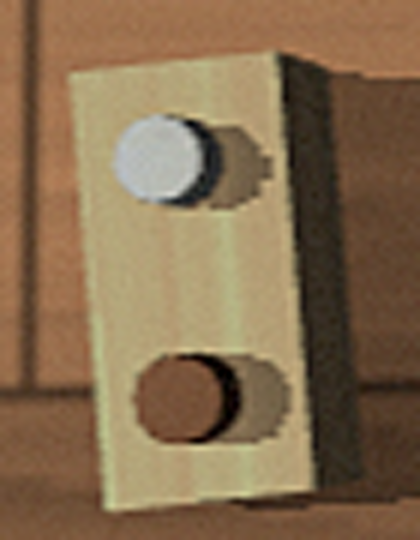

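View pics/c3.png

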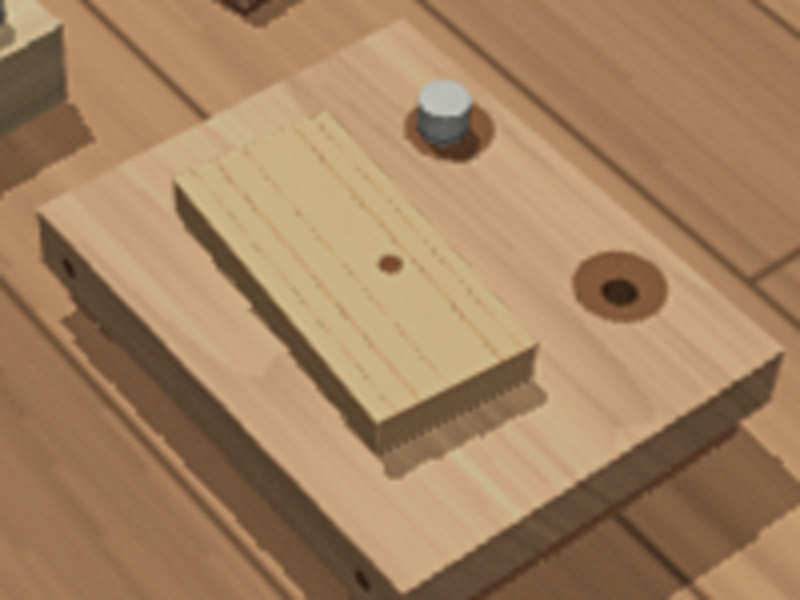

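View pics/c4.png

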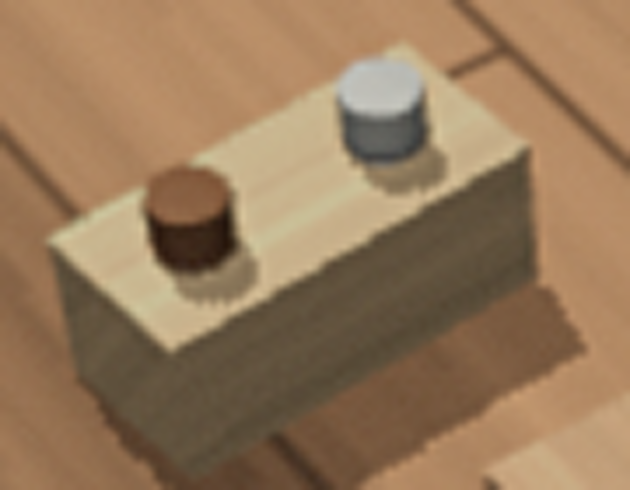

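```bash
cat > m.py <<'E'
from h import *
def blobs(m,lo=30,hi=1e9):
    n,l,st,c=cv2.connectedComponentsWithStats(m.astype(np.uint8))
    return [(c[i],st[i],l==i) for i in range(1,n) if lo<=st[i,4]<=hi]
E
python3 - <<'E'
from m import *
t=cv2.imread("pics/top0.png");s=cv2.imread("pics/side0.png")
k=8
def dark(im,x,y,w,h,n,z):
    g=cv2.cvtColor(cv2.resize(im[y:y+h,x:x+w],None,fx=k,fy=k,interpolation=cv2.INTER_CUBIC),cv2.COLOR_BGR2GRAY)
    print(n,'gray min/max',g.min(),g.max())
    for th in(60,75,140):
        for c,st,m in blobs(g<th,300):
            co=max(cv2.findContours(m.astype(np.uint8),0,1)[0],key=cv2.contourArea)
            e=cv2.fitEllipse(cv2.convexHull(co));p=(np.array(e[0])+.5)/k-.5+[x,y]
            print(th,st[4],p.round(2),(np.array(e[1])/k).round(1),on(n,p,z).round(4))
dark(s,395,208,32,28,"side",.075);dark(t,335,143,34,28,"top",.075)
# tops of dogs (bright grey)
for n,im,bx,z in(("top",t,(140,225,40,30),.086),("side",s,(238,140,24,22),.086),("top",t,(265,145,26,24),.099),("side",s,(354,165,24,26),.099)):
    x,y,w,h=bx;c=im[y:y+h,x:x+w];c=cv2.resize(c,None,fx=k,fy=k,interpolation=cv2.INTER_CUBIC)
    hsv=cv2.cvtColor(c,cv2.COLOR_BGR2HSV)
    m=(hsv[...,1]<40)&(hsv[...,2]>150)
    for cc,st,mm in blobs(m,1500):
        p=(cc+.5)/k-.5+[x,y];print(n,bx,p.round(2),(st[2:4]/k).round(1),on(n,p,z).round(4))
# slab/board/rack corners (from crops)
C=lambda pts,s,o:[(np.array(p)+.5)/s-.5+o for p in pts]
print('slab top');[print(on("top",p,.075).round(4)) for p in C([(48,42),(672,30),(690,535),(55,549)],4,(225,130))]
print('slab side');[print(on("side",p,.075).round(4)) for p in C([(400,20),(783,352),(405,594),(38,213)],4,(255,150))]
print('board top');[print(on("top",p,.103).round(4)) for p in C([(153,228),(558,254),(547,455),(143,429)],4,(225,130))]
print('board side');[print(on("side",p,.103).round(4)) for p in C([(322,113),(537,347),(378,424),(175,180)],4,(255,150))]
print('rack top');[print(on("top",p,.062).round(4)) for p in C([(70,74),(278,53),(315,487),(106,510)],6,(130,210))]
print('rack side');[print(on("side",p,.062).round(4)) for p in C([(402,42),(529,150),(172,351),(48,241)],7,(195,135))]
E
```

```text
side gray min/max 31 180
60 2632 [409.46 222.59] [6.  8.8] [ 0.6489 -0.071   0.075 ]
75 3224 [409.46 222.61] [6.8 9.5] [ 0.6489 -0.0711  0.075 ]
140 375 [425.37 208.44] [2.6 5.6] [ 0.7051 -0.061   0.075 ]
140 21936 [409.52 221.28] [18.1 24.4] [ 0.6515 -0.0683  0.075 ]
top gray min/max 0 169
60 3469 [353.3 158.5] [ 9.8 10.4] [ 0.6508 -0.0679  0.075 ]
75 316 [351.79 145.42] [1.1 6.8] [ 0.678  -0.0654  0.075 ]
75 383 [359.66 149.59] [2.2 7.3] [ 0.6691 -0.0814  0.075 ]
75 4186 [353.33 158.39] [10.5 11. ] [ 0.651 -0.068  0.075]
75 589 [356.33 165.95] [ 3.9 10.2] [ 0.6353 -0.0738  0.075 ]
75 439 [347.31 166.81] [2.2 7.9] [ 0.6338 -0.0553  0.075 ]
140 477 [347.31 143.05] [2.6 8.4] [ 0.683  -0.0564  0.075 ]
140 34365 [351.89 156.9 ] [26.  26.9] [ 0.6541 -0.0651  0.075 ]
top (140, 225, 40, 30) [155.5  235.98] [14.5 14.8] [0.4981 0.3302 0.086 ]
side (238, 140, 24, 22) [248.78 146.97] [12.4  8.1] [0.4955 0.3254 0.086 ]
top (265, 145, 26, 24) [277.27 155.24] [14.4 14.1] [0.6538 0.0853 0.099 ]
side (354, 165, 24, 26) [365.7 174.2] [13.   8.9] [0.6506 0.0811 0.099 ]
slab top
[0.6925 0.1699 0.075 ]
[ 0.694  -0.1497  0.075 ]
[ 0.4353 -0.1515  0.075 ]
[0.4339 0.1679 0.075 ]
slab side
[0.689  0.1662 0.075 ]
[ 0.69   -0.1537  0.075 ]
[ 0.4331 -0.1546  0.075 ]
[0.4299 0.1618 0.075 ]
board top
[0.5907 0.1141 0.103 ]
[ 0.5746 -0.085   0.103 ]
[ 0.4756 -0.0772  0.103 ]
[0.4917 0.1199 0.103 ]
board side
[0.5854 0.1092 0.103 ]
[ 0.5699 -0.0903  0.103 ]
[ 0.4732 -0.0813  0.103 ]
[0.4898 0.1154 0.103 ]
rack top
[0.5291 0.368  0.062 ]
[0.5351 0.2973 0.062 ]
[0.3875 0.2845 0.062 ]
[0.3811 0.3548 0.062 ]
rack side
[0.5275 0.3647 0.062 ]
[0.5323 0.2924 0.062 ]
[0.3848 0.2807 0.062 ]
[0.3781 0.3497 0.062 ]
```

```bash
cat > go.py <<'E'
import sys,numpy as np
from bench import r
from scipy.spatial.transform import Rotation as R
s=r.read_state();M=R.from_quat(s["eef_rot"]).as_matrix()
p=np.array(s["ee_pos"]);print("t",round(s["time"],2),"p",p.round(4),"w",round(s["width"],4),"f",np.round(s["ft_force"],2),"tq",np.round(s["torque"],2))
yaw=np.degrees(np.arctan2(M[1,2],M[0,2]));print("toolx",M[:,0].round(3),"yaw(z->x)",yaw.round(2),"roll to 0:",yaw.round(2))
if len(sys.argv)>3:
    g=np.array([float(a) for a in sys.argv[1:4]]);print("slide cm",(M.T@(g-p)*100).round(2))
E
python3 go.py .4968 .3278 .13; python3 - <<'E'
from m import *
print(on("top",(490,217),.1),on("top",(478,150),.075), on("top",(155,150),.03))
E
```

```text
t 0.1 p [0.2252 0.5826 0.186 ] w 0.0865 f [-0.01  0.01 -0.28] tq [ 0.02 -0.01 -0.04]
toolx [-0.    -0.001 -1.   ] yaw(z->x) -21.13 roll to 0: -21.13
slide cm [  5.62 -13.96  34.52]
[ 0.52354357 -0.33294995  0.1       ] [ 0.66450458 -0.32434358  0.075     ] [0.68666452 0.35240681 0.03      ]
```

There are three dogs. In the top view the grey one in the rack is at (156,236), the brown oak one in the rack is at (161,277), and the fitted grey one is in the slab at (277,155). The grey one in the rack is the loose steel dog, as the enlarged crops confirm. There are two boards: the one on the slab at (313,215) measures 100 x 199 mm, so it is the listed board. The larger one, on the bench at (475,357), is not.

```bash
python3 -m jog '[{"slide":[2,-7,17],"roll":-7},{"slide":[2,-7,17],"roll":-14},{"slide":[3,-7,17],"roll":-21.1},{"slide":[3,-7,17],"roll":-21.1},{"slide":[3,-7,17],"roll":-21.1}]' 0; python3 go.py .4968 .3278 .13
```

```text
time: 0.52
ee_pos: [0.3622, 0.4515, 0.155]
eef_rot: [0.0, 0.707, -0.003, 0.707]
ft_force: [0.3, -0.6, -0.7]
width: 0.0868
t 0.52 p [0.3622 0.4515 0.155 ] w 0.0868 f [ 0.33 -0.59 -0.74] tq [0.05 0.01 0.01]
toolx [ 0.    -0.004 -1.   ] yaw(z->x) -0.22 roll to 0: -0.22
slide cm [  2.55 -12.31  13.51]
```

```bash
python3 -m jog '[{"slide":[1.5,-12.3,13.5]},{"slide":[2.5,-12.3,13.5]},{"slide":[2.5,-12.3,13.5]},{"slide":[2.5,-12.3,13.5]},{"slide":[2.5,-12.3,13.5]}]'; python3 go.py .4968 .3278 .0665
```

```text
t 0.52 p [0.3622 0.4515 0.155 ] w 0.0868 f [ 0.33 -0.59 -0.74] tq [0.05 0.01 0.01]
toolx [ 0.    -0.004 -1.   ] yaw(z->x) -0.22 roll to 0: -0.22
slide cm [  8.9  -12.28  13.51]invalid input at $[0]: expected keys slide, roll
```

```bash
python3 -m jog '[{"slide":[1.5,-12.3,13.5],"roll":0},{"slide":[2.5,-12.3,13.5],"roll":0},{"slide":[2.5,-12.3,13.5],"roll":0},{"slide":[2.5,-12.3,13.5],"roll":0},{"slide":[2.5,-12.3,13.5],"roll":0}]'; python3 go.py .4968 .3278 .0665
```

```text
time: 0.93
ee_pos: [0.4999, 0.3228, 0.1295]
eef_rot: [0.001, 0.707, -0.005, 0.707]
ft_force: [-0.0, -0.2, 0.5]
width: 0.0871
t 0.93 p [0.4999 0.3228 0.1295] w 0.0871 f [-0.01 -0.22  0.46] tq [-0.    0.01  0.02]
toolx [ 0.001 -0.006 -1.   ] yaw(z->x) -0.5 roll to 0: -0.5
slide cm [ 6.3   0.53 -0.32]
```

```bash
python3 - <<'E'
from h import *
for n in("side","top"):
    im=r.camera(n);cv2.imwrite(f"pics/{n}1.png",im[:,:,::-1])
    (crop(im,190,70,130,130,5,"pics/d1s.png") if n=="side" else crop(im,90,180,130,120,5,"pics/d1t.png"))
E
```

```text
(no output)
```

View pics/d1s.png

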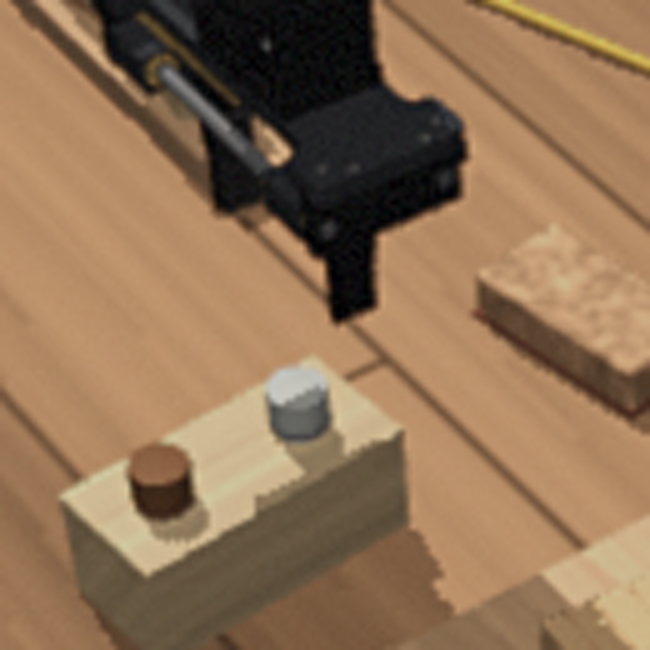

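View pics/top1.png

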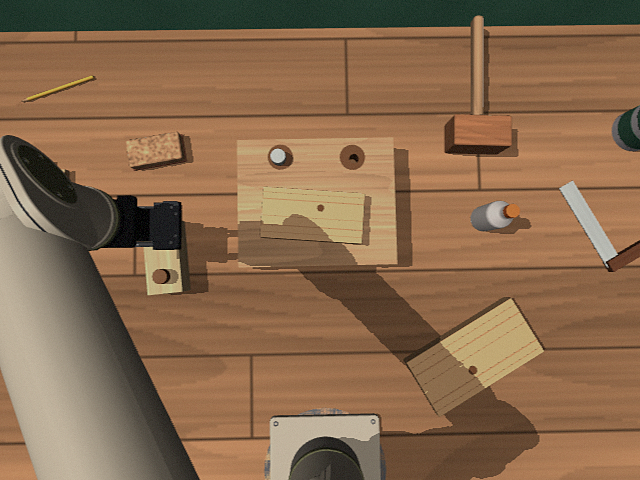

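The side view shows the open fingers above the rack. The near fingertip is at about (260,133), and the steel dog at (250,149) lies below and between the jaws. I'll go down now.

```bash
python3 -m jog '[{"slide":[1.5,0.5,-0.3],"roll":-0.5},{"slide":[3.2,0.5,-0.3],"roll":-0.5},{"slide":[5,0.5,-0.3],"roll":-0.5},{"slide":[6.0,0.5,-0.3],"roll":-0.5},{"slide":[6.2,0.5,-0.3],"roll":-0.5}]'; python3 go.py .4968 .3278 .0665
```

```text
time: 1.45
ee_pos: [0.4954, 0.3268, 0.0651]
eef_rot: [-0.002, 0.708, -0.004, 0.706]
ft_force: [-0.9, 0.7, -0.3]
width: 0.0869
t 1.45 p [0.4954 0.3268 0.0651] w 0.0869 f [-0.9   0.69 -0.34] tq [ 0.    0.06 -0.07]
toolx [-0.003 -0.009 -1.   ] yaw(z->x) -0.12 roll to 0: -0.12
slide cm [-0.14  0.1   0.14]
```

```bash
python3 -m jog '[{"slide":[-0.1,0.1,0.1],"roll":0},{"slide":[-0.1,0.1,0.1],"roll":0},{"slide":[-0.1,0.1,0.1],"roll":0}]'; python3 go.py .4968 .3278 .0665;  python3 -m jog '[{"slide":[0,0,0],"roll":0},{"slide":[0,0,0],"roll":0},{"slide":[0,0,0],"roll":0},{"slide":[0,0,0],"roll":0},{"slide":[0,0,0],"roll":0}]' 1 10;python3 -m jog '[{"slide":[0,0,0],"roll":0},{"slide":[0,0,0],"roll":0},{"slide":[0,0,0],"roll":0},{"slide":[0,0,0],"roll":0},{"slide":[0,0,0],"roll":0}]'; python3 go.py .4968 .3278 .0665;
```

```text
time: 1.7
ee_pos: [0.4968, 0.3285, 0.0671]
eef_rot: [-0.002, 0.708, -0.003, 0.707]
ft_force: [-0.3, -0.3, 0.3]
width: 0.0874
t 1.7 p [0.4968 0.3285 0.0671] w 0.0874 f [-0.34 -0.34  0.31] tq [0.05 0.02 0.01]
toolx [-0.002 -0.008 -1.   ] yaw(z->x) -0.1 roll to 0: -0.1
slide cm [ 0.06 -0.07 -0.  ]
time: 2.12
ee_pos: [0.4968, 0.3285, 0.0672]
eef_rot: [-0.002, 0.708, -0.003, 0.707]
ft_force: [-0.2, -0.0, 0.7]
width: 0.0615
time: 2.53
ee_pos: [0.4969, 0.3285, 0.0672]
eef_rot: [-0.002, 0.708, -0.003, 0.707]
ft_force: [-0.3, -1.0, 1.0]
width: 0.0284
t 2.53 p [0.4969 0.3285 0.0672] w 0.0284 f [-0.27 -0.98  0.98] tq [ 0.03 -0.    0.01]
toolx [-0.002 -0.008 -1.   ] yaw(z->x) -0.11 roll to 0: -0.11
slide cm [ 0.07 -0.07 -0.01]
```

```bash
python3 -m jog '[{"slide":[-0.3,0,0],"roll":0},{"slide":[-1,0,0],"roll":0},{"slide":[-2,0,0],"roll":0},{"slide":[-2.8,0,0],"roll":0},{"slide":[-3,0,0],"roll":0}]';python3 -m jog '[{"slide":[-0.5,0,0],"roll":0},{"slide":[-1,0,0],"roll":0},{"slide":[-1.1,0,0],"roll":0}]'; python3 go.py .4968 .3278 .109;python3 - <<'E'
from h import *
for n in("side","top"):
    im=r.camera(n);cv2.imwrite(f"pics/{n}2.png",im[:,:,::-1])
    (crop(im,190,70,130,130,5,"pics/d2s.png") if n=="side" else 0)
E
```

```text
time: 2.95
ee_pos: [0.4979, 0.3294, 0.0997]
eef_rot: [-0.001, 0.707, -0.003, 0.707]
ft_force: [-0.1, 0.4, 0.4]
width: 0.0016
time: 3.2
ee_pos: [0.4983, 0.3298, 0.1119]
eef_rot: [-0.001, 0.706, -0.002, 0.708]
ft_force: [0.5, 0.8, 0.5]
width: 0.0006
t 3.2 p [0.4983 0.3298 0.1119] w 0.0006 f [0.53 0.79 0.46] tq [ 0.01  0.   -0.04]
toolx [ 0.002 -0.005 -1.   ] yaw(z->x) -0.11 roll to 0: -0.11
slide cm [ 0.29 -0.2  -0.15]
```

View pics/d2s.png

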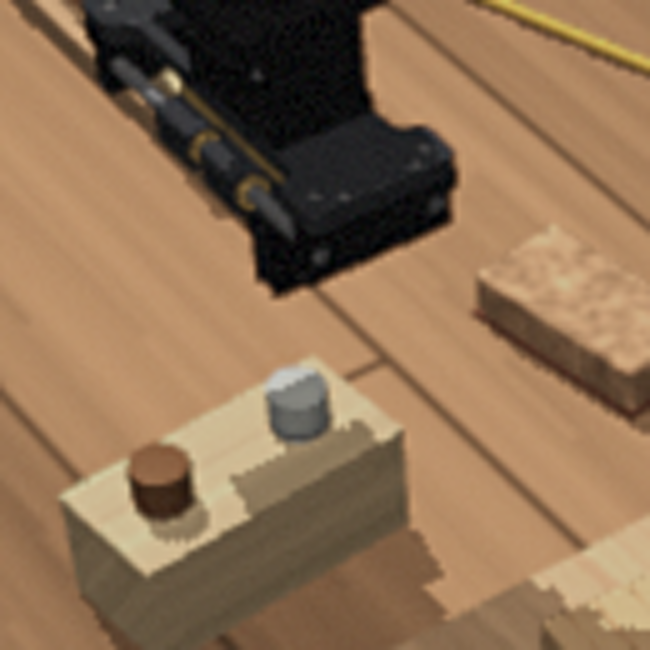

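```bash
python3 - <<'E'
from h import *
for q in[(.4983,.3298,.112),(.4983,.3298,.0862),(.4968,.3278,.086),(.4954,.3268-.05,.13),(.4999,.3228-.05,.1295)]: print(q,proj("side",q).round(1),((proj("side",q)-[190,70])*5).round(),proj("top",q).round(1))
E
```

```text
(0.4983, 0.3298, 0.112) [247.9 137. ] [289. 335.] [150.8 235. ]
(0.4983, 0.3298, 0.0862) [248.8 145.4] [294. 377.] [155.6 235.9]
(0.4968, 0.3278, 0.086) [248.7 146.2] [294. 381.] [156.7 236.6]
(0.4954, 0.2768, 0.13) [258.7 143.8] [344. 369.] [175.4 235.5]
(0.4999, 0.2728, 0.1295) [261.4 144.2] [357. 371.] [177.7 233.1]
```

View pics/top2.png

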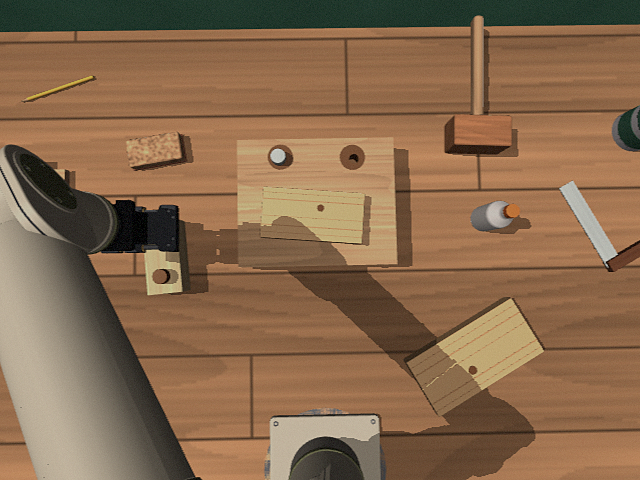

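```bash
python3 - <<'E'
from h import *
for k in(1,2):
    a=cv2.imread(f"pics/side{k}.png")[:,:,::-1]
    b=np.clip(255*(a/255.)**.45,0,255).astype(np.uint8)
    crop(b,180,60,110,110,7,f"pics/e{k}.png")
for n,p,z in(("x",(.4983,.3298),.112),("o",(.4999,.3228),.1295)):
  for q in[(p[0],p[1],z),(p[0],p[1]-.0435,z),(p[0],p[1]-.0585,z),(p[0]+.037,p[1]-.095,z+.07),(p[0]-.037,p[1]-.095,z+.07),(p[0]+.037,p[1]+.095,z+.07)]:
    print(n,np.round(q,3),((proj("side",q)-[180,60])*7).round(),proj("top",q).round())
E
```

```text
x [0.498 0.33  0.112] [475. 539.] [151. 235.]
x [0.498 0.286 0.112] [547. 610.] [173. 235.]
x [0.498 0.271 0.112] [572. 635.] [181. 235.]
x [0.535 0.235 0.182] [720. 482.] [190. 211.]
x [0.461 0.235 0.182] [521. 574.] [190. 252.]
x [0.535 0.425 0.182] [398. 183.] [ 82. 212.]
o [0.5   0.323 0.13 ] [486. 507.] [151. 234.]
o [0.5   0.279 0.13 ] [559. 578.] [174. 233.]
o [0.5   0.264 0.13 ] [584. 603.] [182. 233.]
o [0.537 0.228 0.2  ] [735. 447.] [191. 209.]
o [0.463 0.228 0.2  ] [533. 540.] [191. 251.]
o [0.537 0.418 0.2  ] [408. 147.] [ 81. 210.]
```

View pics/e1.png

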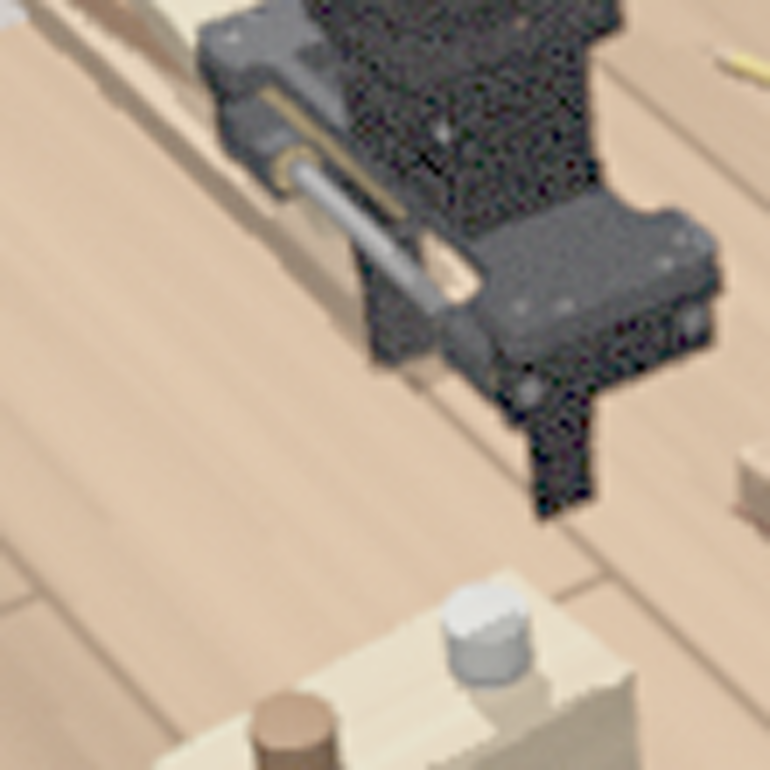

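View pics/e2.png

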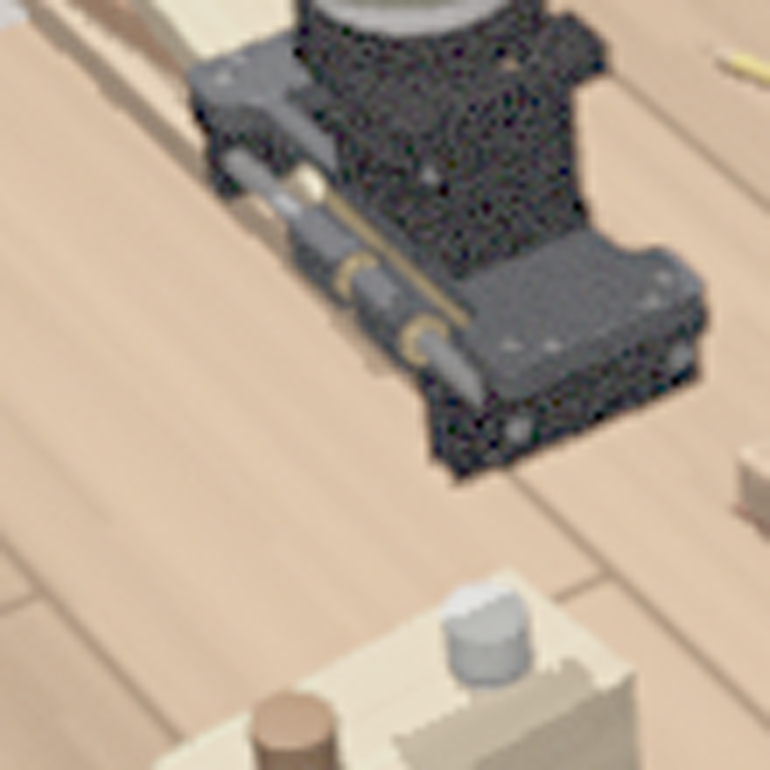

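The grasp missed. The shut fingertips show at about (245,129) in the side view, roughly 25 mm higher than the reported TCP projects, so the jaws closed above the head. I'll gauge the true tip height by touching the head's top lightly with the shut fingers.

```bash
python3 -m jog '[{"slide":[1.5,-0.2,-0.15],"roll":0},{"slide":[3,-0.2,-0.15],"roll":0},{"slide":[4,-0.2,-0.15],"roll":0},{"slide":[4.3,-0.2,-0.15],"roll":0},{"slide":[4.4,-0.2,-0.15],"roll":0}]'; python3 go.py .4968 .3278 .0665; python3 -m jog '[{"slide":[0.1,0,0],"roll":0},{"slide":[0.2,0,0],"roll":0},{"slide":[0.2,0,0],"roll":0}]';python3 -m jog '[{"slide":[0.1,0,0],"roll":0},{"slide":[0.2,0,0],"roll":0},{"slide":[0.2,0,0],"roll":0}]'
```

```text
time: 3.72
ee_pos: [0.496, 0.327, 0.066]
eef_rot: [-0.002, 0.707, -0.003, 0.707]
ft_force: [-0.1, 0.4, 1.0]
width: 0.0007
t 3.72 p [0.496 0.327 0.066] w 0.0007 f [-0.05  0.44  0.98] tq [0.02 0.01 0.01]
toolx [-0.    -0.007 -1.   ] yaw(z->x) -0.1 roll to 0: -0.1
slide cm [-0.05  0.08  0.08]
time: 3.97
ee_pos: [0.4962, 0.3272, 0.0644]
eef_rot: [-0.002, 0.707, -0.003, 0.707]
ft_force: [-0.1, -0.3, 0.2]
width: 0.0005
time: 4.22
ee_pos: [0.4963, 0.3272, 0.0625]
eef_rot: [-0.001, 0.707, -0.003, 0.707]
ft_force: [0.6, 0.5, 0.6]
width: 0.0005
```

```bash
for i in 1 2 3; do python3 -m jog '[{"slide":[0.1,0,0],"roll":0},{"slide":[0.2,0,0],"roll":0}]'|grep -v eef; done; python3 - <<'E'
from h import *
im=r.camera("side");im=np.clip(255*(im/255.)**.6,0,255).astype(np.uint8);crop(im,190,70,110,110,6,"pics/f1.png")
E
```

```text
time: 4.38
ee_pos: [0.4963, 0.3273, 0.0605]
ft_force: [-0.3, 0.3, 0.0]
width: 0.0004
time: 4.55
ee_pos: [0.4963, 0.3272, 0.0584]
ft_force: [-0.8, 0.5, -0.1]
width: 0.0008
time: 4.72
ee_pos: [0.4963, 0.3272, 0.0562]
ft_force: [-0.5, -0.6, 0.2]
width: 0.0005
```

View pics/f1.png

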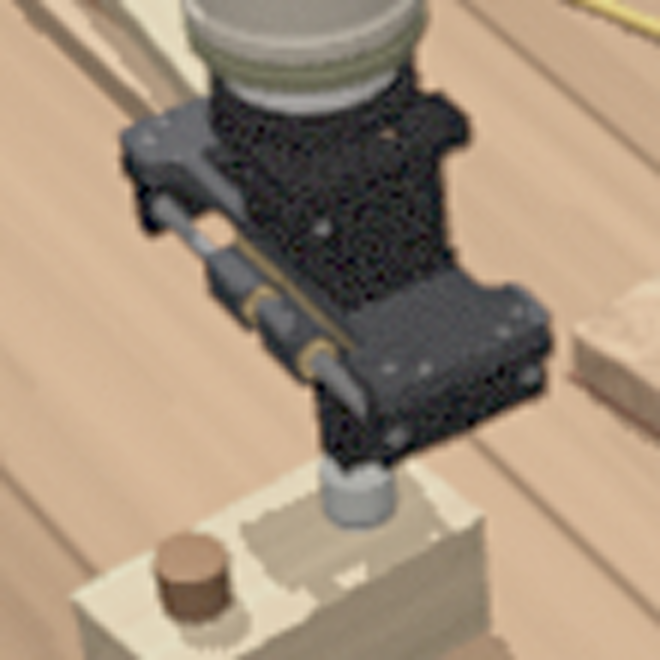

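The tip is at about (246,148), centred just above the steel head. I'll continue down in small steps.

```bash
for i in 1 2 3 4; do python3 -m jog '[{"slide":[0.1,0,0],"roll":0},{"slide":[0.15,0,0],"roll":0}]'|grep -v eef; done
```

```text
time: 4.93
ee_pos: [0.4961, 0.3271, 0.0544]
ft_force: [-0.5, 0.3, -0.6]
width: 0.0003
time: 5.1
ee_pos: [0.4961, 0.327, 0.0527]
ft_force: [-0.9, 0.4, 0.1]
width: 0.0004
time: 5.27
ee_pos: [0.496, 0.327, 0.051]
ft_force: [-1.0, 1.3, -0.2]
width: 0.0004
time: 5.43
ee_pos: [0.4962, 0.3271, 0.0506]
ft_force: [-5.3, -4.2, 14.4]
width: 0.0006
```

```bash
python3 - <<'E'
from h import *
p=np.array([.4963,.3272,.0562+.035])
for dx in(-.0095,.0095):
  for dy in(-.015,.015):print(dx,dy,((proj("side",p+[dx,dy,0])-[190,70])*6).round())
p=np.array([.4999,.3228,.1295+.035])
for dx in(-.0095,.0095):
  for dy in(-.0435,-.0585):print('open',dx,dy,((proj("side",p+[dx,dy,0])-[180,60])*7).round())
E
python3 -m jog '[{"slide":[-0.2,0,0],"roll":0},{"slide":[-0.3,0,0],"roll":0},{"slide":[-0.3,0,0],"roll":0}]' 0; python3 go.py
```

```text
-0.0095 -0.015 [351. 479.]
-0.0095 0.015 [310. 437.]
0.0095 -0.015 [392. 460.]
0.0095 0.015 [351. 419.]
open -0.0095 -0.0435 [526. 505.]
open -0.0095 -0.0585 [552. 531.]
open 0.0095 -0.0435 [576. 482.]
open 0.0095 -0.0585 [602. 507.]
time: 5.68
ee_pos: [0.4964, 0.3273, 0.0539]
eef_rot: [-0.001, 0.707, -0.003, 0.707]
ft_force: [0.1, -0.5, 0.2]
width: 0.0133
t 5.68 p [0.4964 0.3273 0.0539] w 0.0133 f [ 0.08 -0.45  0.21] tq [ 0.07 -0.    0.05]
toolx [ 0.001 -0.006 -1.   ] yaw(z->x) -0.1 roll to 0: -0.1
```

Contact came at a reported z of 0.0507 with the head's top at 0.086, so the real fingertips are 35 mm above the reported TCP. The tip corner then projects to within about 1 px of where I saw it, and sideways the reading agrees. I'll open and grasp with that correction.

```bash
for i in 1 2; do python3 -m jog '[{"slide":[0,0,0],"roll":0},{"slide":[0,0,0],"roll":0},{"slide":[0,0,0],"roll":0},{"slide":[0,0,0],"roll":0}]' 0 | grep -v eef;done; python3 go.py .4968 .3278 .0315
```

```text
time: 6.02
ee_pos: [0.4963, 0.3272, 0.0537]
ft_force: [-0.5, 0.3, -0.4]
width: 0.0392
time: 6.35
ee_pos: [0.4963, 0.3272, 0.0537]
ft_force: [-0.9, -0.3, -0.1]
width: 0.066
t 6.35 p [0.4963 0.3272 0.0537] w 0.066 f [-0.87 -0.28 -0.07] tq [ 0.11 -0.02 -0.  ]
toolx [ 0.    -0.006 -1.   ] yaw(z->x) -0.11 roll to 0: -0.11
slide cm [2.22 0.08 0.05]
```

```bash
python3 -m jog '[{"slide":[0.4,0.05,0],"roll":0},{"slide":[0.8,0.05,0],"roll":0},{"slide":[1.2,0.05,0],"roll":0},{"slide":[1.6,0.05,0],"roll":0},{"slide":[1.7,0.05,0],"roll":0}]'; python3 -m jog '[{"slide":[0.1,0.05,0.05],"roll":0},{"slide":[0.25,0.05,0.05],"roll":0},{"slide":[0.25,0.05,0.05],"roll":0}]' 1 20; for i in 1 2; do python3 -m jog '[{"slide":[0,0,0],"roll":0},{"slide":[0,0,0],"roll":0},{"slide":[0,0,0],"roll":0},{"slide":[0,0,0],"roll":0}]' | grep -v eef;done; python3 go.py .4968 .3278 .0315
```

```text
time: 6.77
ee_pos: [0.4958, 0.3272, 0.0356]
eef_rot: [-0.002, 0.707, -0.003, 0.707]
ft_force: [-0.3, -0.1, -0.4]
width: 0.0865
time: 7.02
ee_pos: [0.4962, 0.3276, 0.0328]
eef_rot: [-0.002, 0.707, -0.003, 0.707]
ft_force: [-0.8, -0.0, -0.0]
width: 0.0741
time: 7.35
ee_pos: [0.4963, 0.3277, 0.0329]
ft_force: [-0.5, 0.1, -0.3]
width: 0.0484
time: 7.68
ee_pos: [0.4963, 0.3278, 0.033]
ft_force: [-0.2, 0.5, -0.2]
width: 0.029
t 7.68 p [0.4963 0.3278 0.033 ] w 0.029 f [-0.17  0.54 -0.19] tq [ 0.08 -0.   -0.06]
toolx [-0.001 -0.007 -1.   ] yaw(z->x) -0.1 roll to 0: -0.1
slide cm [ 0.15 -0.    0.05]
```

```bash
python3 -m jog '[{"slide":[0,0,0],"roll":0},{"slide":[0,0,0],"roll":0},{"slide":[0,0,0],"roll":0}]' | grep -v eef; python3 -m jog '[{"slide":[-0.3,0,0],"roll":0},{"slide":[-1,0,0],"roll":0},{"slide":[-1.6,0,0],"roll":0},{"slide":[-2,0,0],"roll":0},{"slide":[-2,0,0],"roll":0}]';python3 -m jog '[{"slide":[-0.5,0,0],"roll":0},{"slide":[-1,0,0],"roll":0},{"slide":[-1.5,0,0],"roll":0},{"slide":[-1.7,0,0],"roll":0},{"slide":[-1.7,0,0],"roll":0}]'; python3 go.py .4963 .3278 .072; python3 - <<'E'
from h import *
im=r.camera("side");im=np.clip(255*(im/255.)**.6,0,255).astype(np.uint8);crop(im,190,70,110,110,6,"pics/f2.png")
E
```

```text
time: 7.93
ee_pos: [0.4963, 0.3278, 0.033]
ft_force: [-0.1, -0.6, 0.7]
width: 0.0296
time: 8.35
ee_pos: [0.4971, 0.3284, 0.0545]
eef_rot: [-0.001, 0.707, -0.003, 0.707]
ft_force: [0.8, 0.0, -1.2]
width: 0.0294
time: 8.77
ee_pos: [0.4974, 0.3288, 0.0722]
eef_rot: [-0.001, 0.706, -0.002, 0.708]
ft_force: [0.1, 0.1, -1.6]
width: 0.0293
t 8.77 p [0.4974 0.3288 0.0722] w 0.0293 f [ 0.14  0.1  -1.64] tq [0.05 0.01 0.02]
toolx [ 0.002 -0.005 -1.   ] yaw(z->x) -0.1 roll to 0: -0.1
slide cm [ 0.02 -0.1  -0.11]
```

View pics/f2.png

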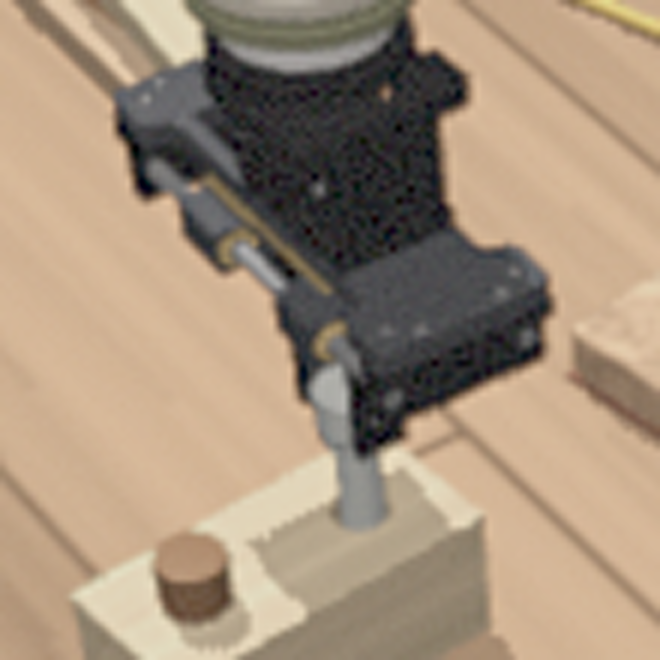

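The dog is held by its head and lifted about 39 mm. The shank is at about (250,152), with its lower end still in the rack hole. I'll now ease the grip and draw the head towards -x, so the hole's rim tips the dog in the pads.

```bash
python3 -m jog '[{"slide":[-0.2,0,0],"roll":0},{"slide":[-0.2,-0.1,-0.1],"roll":0},{"slide":[-0.2,-0.1,-0.3],"roll":0},{"slide":[-0.2,-0.1,-0.5],"roll":0},{"slide":[-0.2,-0.1,-0.6],"roll":0}]' - 8;python3 -m jog '[{"slide":[0,0,-0.2],"roll":0},{"slide":[0,0,-0.4],"roll":0},{"slide":[0,0,-0.5],"roll":0}]'; python3 go.py
```

```text
time: 9.23
ee_pos: [0.4909, 0.3277, 0.0737]
eef_rot: [-0.001, 0.707, -0.002, 0.708]
ft_force: [0.9, 1.1, -1.4]
width: 0.0299
time: 9.48
ee_pos: [0.4856, 0.3279, 0.0737]
eef_rot: [-0.001, 0.707, -0.002, 0.708]
ft_force: [1.0, 0.6, -1.8]
width: 0.03
t 9.48 p [0.4856 0.3279 0.0737] w 0.03 f [ 1.01  0.56 -1.79] tq [ 0.17 -0.25  0.03]
toolx [ 0.001 -0.005 -1.   ] yaw(z->x) -0.08 roll to 0: -0.08
```

```bash
python3 -m jog '[{"slide":[0,0,-0.2],"roll":0},{"slide":[0,0,-0.4],"roll":0},{"slide":[0,0,-0.6],"roll":0},{"slide":[0,0,-0.7],"roll":0}]'; python3 go.py;  python3 - <<'E'
from h import *
im=r.camera("side");im=np.clip(255*(im/255.)**.6,0,255).astype(np.uint8);crop(im,190,70,110,110,6,"pics/f3.png")
E
```

```text
time: 9.82
ee_pos: [0.4783, 0.3279, 0.0737]
eef_rot: [-0.001, 0.707, -0.002, 0.708]
ft_force: [1.0, 0.1, -2.0]
width: 0.0298
t 9.82 p [0.4783 0.3279 0.0737] w 0.0298 f [ 1.04  0.07 -2.01] tq [ 0.17 -0.25  0.01]
toolx [ 0.001 -0.005 -1.   ] yaw(z->x) -0.07 roll to 0: -0.07
```

View pics/f3.png

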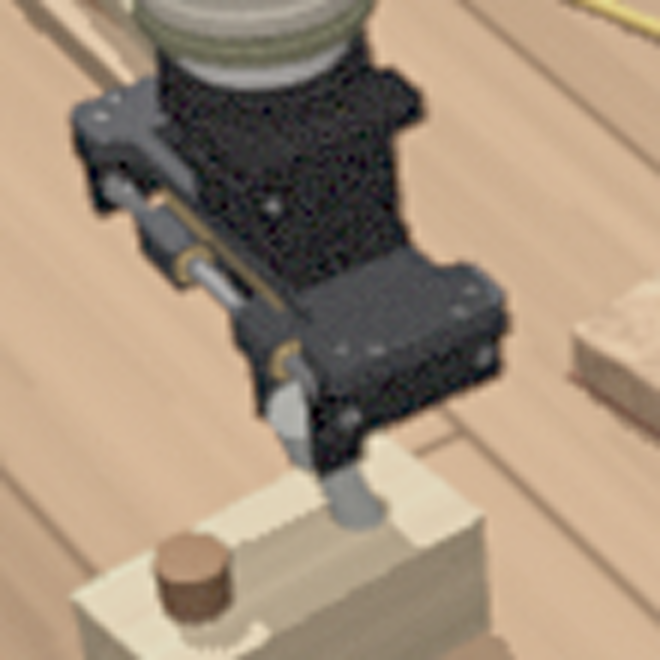

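The dog leans clearly, head towards -x at about (238,141), with the shank entering the rack hole at about (249,155). I'll firm up the grip and lift out along the axis.

```bash
python3 -m jog '[{"slide":[0,0,0],"roll":0},{"slide":[0,0,0],"roll":0},{"slide":[-0.3,0,-0.1],"roll":0},{"slide":[-0.8,0,-0.2],"roll":0},{"slide":[-1.5,0,-0.4],"roll":0}]' - 25;python3 -m jog '[{"slide":[-1,0,-0.1],"roll":0},{"slide":[-2,0,-0.1],"roll":0},{"slide":[-3,0,-0.1],"roll":0},{"slide":[-3.5,0,0],"roll":0},{"slide":[-3.5,0,0],"roll":0}]'; python3 go.py;  python3 - <<'E'
from h import *
im=r.camera("side");cv2.imwrite("pics/side4.png",im[:,:,::-1]);im=np.clip(255*(im/255.)**.6,0,255).astype(np.uint8);crop(im,190,60,100,100,8,"pics/f4.png")
E
```

```text
time: 10.28
ee_pos: [0.4738, 0.3277, 0.0888]
eef_rot: [-0.001, 0.707, -0.002, 0.707]
ft_force: [-0.1, -0.6, -2.4]
width: 0.0292
time: 10.7
ee_pos: [0.4748, 0.3285, 0.1258]
eef_rot: [-0.001, 0.706, -0.002, 0.708]
ft_force: [0.2, 0.2, -2.3]
width: 0.0291
t 10.7 p [0.4748 0.3285 0.1258] w 0.0291 f [ 0.22  0.18 -2.28] tq [-0.   -0.01  0.01]
toolx [ 0.003 -0.004 -1.   ] yaw(z->x) -0.08 roll to 0: -0.08
```

View pics/f4.png

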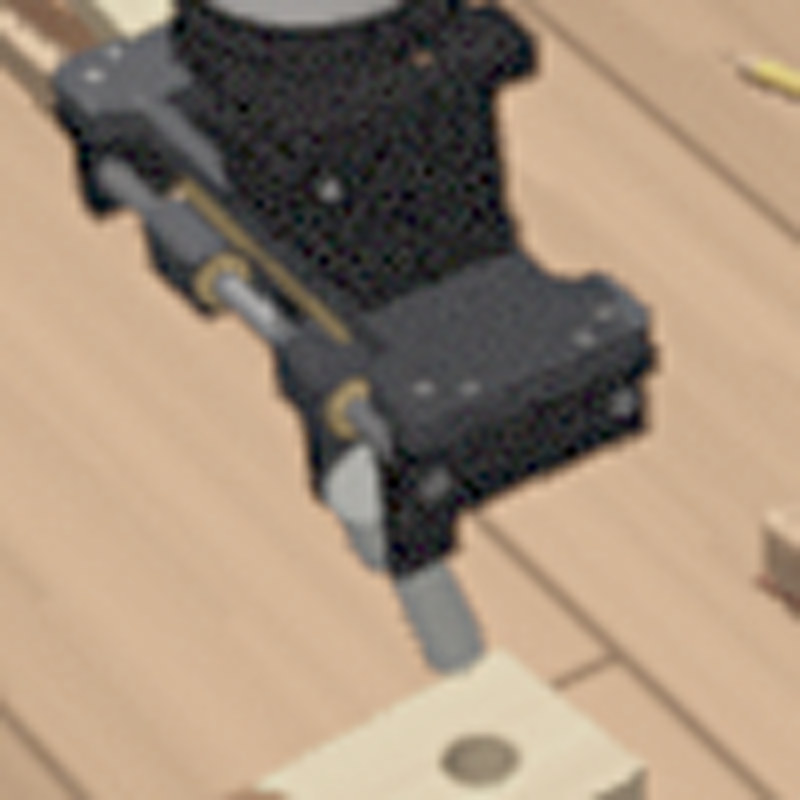

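```bash
python3 - <<'E'
from h import *
p=np.array([.4748,.3285,.1258+.035]);piv=p+[0,0,.009]   # contact centre guess dog z~65
for th in range(0,31,3):
    t=np.radians(th);u=np.array([-np.sin(t),0,np.cos(t)])
    a=proj("side",piv-u*25e-3);b=proj("side",piv-u*65e-3);d=b-a
    lo=piv-u*.065-.0095*np.array([np.cos(t),0,np.sin(t)])
    print(th,(d[0]/d[1]).round(3),((b-[190,60])*8).round(),(piv-u*.065).round(4))
E
```

```text
0 0.124 [399. 669.] [0.4748 0.3285 0.1048]
3 0.185 [409. 664.] [0.4782 0.3285 0.1049]
6 0.25 [419. 659.] [0.4816 0.3285 0.1052]
9 0.319 [428. 653.] [0.485  0.3285 0.1056]
12 0.393 [438. 647.] [0.4883 0.3285 0.1062]
15 0.473 [447. 640.] [0.4916 0.3285 0.107 ]
18 0.561 [456. 634.] [0.4949 0.3285 0.108 ]
21 0.658 [465. 626.] [0.4981 0.3285 0.1091]
24 0.766 [474. 619.] [0.5012 0.3285 0.1104]
27 0.888 [483. 611.] [0.5043 0.3285 0.1119]
30 1.028 [491. 602.] [0.5073 0.3285 0.1135]
```

The tilt measures about 16.5°, from a shank edge slope of about 0.52. I'll carry it above the hole, raised to clear the board.

```bash
python3 -m jog '[{"slide":[-1,-1,0.5],"roll":0},{"slide":[-2,-4,1.5],"roll":0},{"slide":[-2,-7,2.7],"roll":0},{"slide":[-2,-10,3.9],"roll":0},{"slide":[-2,-13,5],"roll":0}]'|grep ee_; python3 -m jog '[{"slide":[0,-3,1.2],"roll":0},{"slide":[0,-6,2.4],"roll":0},{"slide":[0,-9,3.5],"roll":0},{"slide":[0,-12,4.7],"roll":0},{"slide":[0,-15,6],"roll":0}]';python3 go.py .6305 -.071 .14
```

```text
ee_pos: [0.5248, 0.1956, 0.1458]
time: 11.58
ee_pos: [0.5846, 0.0429, 0.147]
eef_rot: [-0.001, 0.707, -0.003, 0.708]
ft_force: [0.2, 1.2, -1.8]
width: 0.0292
t 11.58 p [0.5846 0.0429 0.147 ] w 0.0292 f [ 0.19  1.18 -1.8 ] tq [ 0.09 -0.05  0.  ]
toolx [ 0.001 -0.005 -1.   ] yaw(z->x) -0.15 roll to 0: -0.15
slide cm [  0.77 -11.37   4.62]
```

```bash
python3 -m jog '[{"slide":[0,-3,1.2],"roll":0},{"slide":[0,-6,2.4],"roll":0},{"slide":[0,-9,3.7],"roll":0},{"slide":[0,-10.8,4.4],"roll":0},{"slide":[0.5,-11.3,4.6],"roll":0}]';python3 go.py .6305 -.071 .12;python3 -m jog '[{"slide":[0.3,0,0],"roll":0},{"slide":[1,0,0],"roll":0},{"slide":[1.4,0,0],"roll":0}]'; python3 go.py .6305 -.071 .12; python3 - <<'E'
from h import *
for n in("side","top"):
    im=r.camera(n);cv2.imwrite(f"pics/{n}5.png",im[:,:,::-1]);im=np.clip(255*(im/255.)**.6,0,255).astype(np.uint8);
    if n=="side":crop(im,340,140,110,110,7,"pics/f5.png")
    else:crop(im,280,100,130,110,6,"pics/f5t.png")
E
```

```text
time: 12.0
ee_pos: [0.6308, -0.0765, 0.1436]
eef_rot: [0.0, 0.706, -0.006, 0.708]
ft_force: [0.1, -0.7, -0.9]
width: 0.0293
t 12.0 p [ 0.6308 -0.0765  0.1436] w 0.0293 f [ 0.05 -0.74 -0.94] tq [-0.07 -0.   -0.01]
toolx [ 0.002 -0.008 -1.   ] yaw(z->x) -0.48 roll to 0: -0.48
slide cm [ 2.36  0.57 -0.04]
time: 12.25
ee_pos: [0.6302, -0.0756, 0.1286]
eef_rot: [0.0, 0.707, -0.005, 0.708]
ft_force: [0.1, 0.2, -2.3]
width: 0.0294
t 12.25 p [ 0.6302 -0.0756  0.1286] w 0.0294 f [ 0.14  0.19 -2.28] tq [ 0.03  0.05 -0.01]
toolx [ 0.001 -0.007 -1.   ] yaw(z->x) -0.43 roll to 0: -0.43
slide cm [0.86 0.47 0.02]
```

View pics/f5.png

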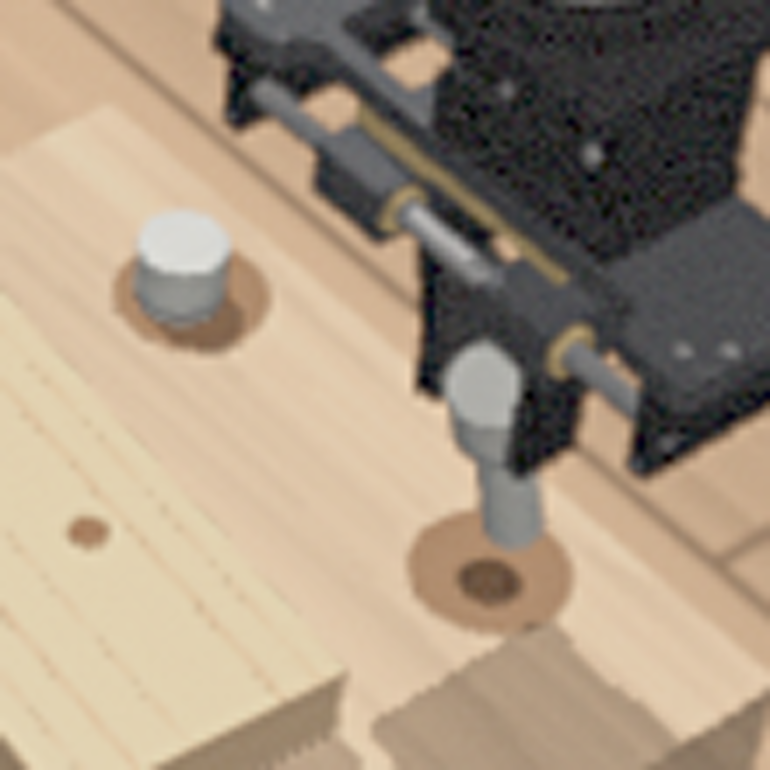

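View pics/f5t.png

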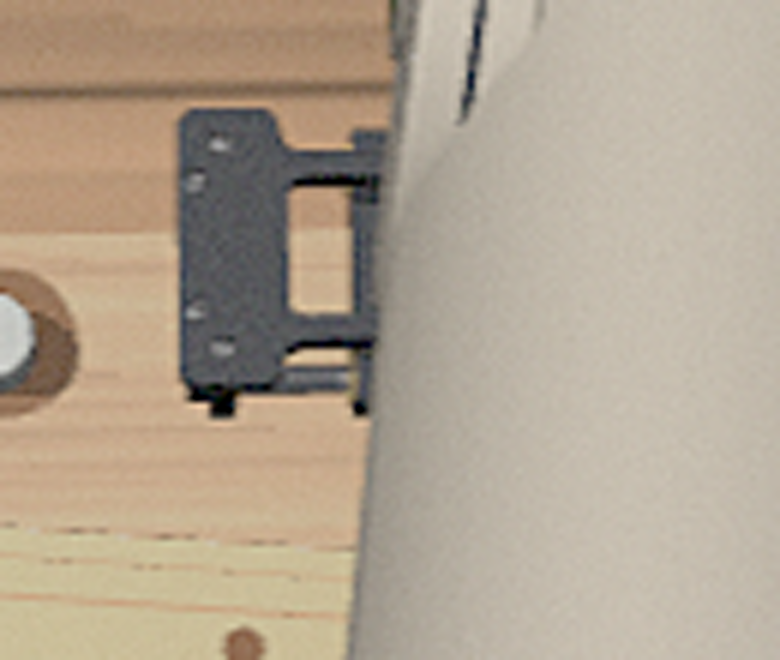

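```bash
python3 - <<'E'
from h import *
p=np.array([.6302,-.0756,.1286+.035]);piv=p+[0,0,.009]
f=lambda q:((proj("side",q)-[340,140])*7+3).round(1)
e=np.array([0,1,0])
for th in(14,16,18):
    t=np.radians(th);u=np.array([-np.sin(t),0,np.cos(t)]);v=np.array([np.cos(t),0,np.sin(t)])
    b=piv-u*.065
    C=np.array([f(b+.0095*(np.cos(a)*v+np.sin(a)*e)) for a in np.linspace(0,6.28,60)])
    H=np.array([f(b+u*.074+.015*(np.cos(a)*v+np.sin(a)*e)) for a in np.linspace(0,6.28,60)])
    print(th,'bottom ctr',f(b),'bbox',C.min(0),C.max(0),'head top',f(b+u*.074),'bbox',H.min(0),H.max(0))
print('tip corners',[f(p+[a,b,0]) for a in(-.0095,.0095) for b in (-.03,-.015)])
print('stop top',f((.6521,.0832,.099)),'plug',f((.652,-.068,.075)),'hole',f((.649,-.071,.075)))
E
```

```text
14 bottom ctr [506.5 518.3] bbox [474.6 491.9] [538.6 545. ] head top [492.3 375.7] bbox [439.3 332.7] [545.5 419.3]
16 bottom ctr [512.2 513.8] bbox [480.4 487. ] [544.2 540.9] head top [491.5 376.4] bbox [438.6 332.6] [544.6 420.7]
18 bottom ctr [517.8 509.2] bbox [486.1 481.9] [549.8 536.6] head top [490.6 377.1] bbox [437.9 332.5] [543.7 422. ]
tip corners [array([536.6, 491.8]), array([500.9, 460.6]), array([585.6, 462.8]), array([549.9, 432. ])]
stop top [182.4 236.9] plug [490.1 570.7] hole [489.4 580.9]
```

```bash
python3 - <<'E'
from h import *
for d in[(0,0),(2,6),(3,8),(4,9)]:
    px=(np.array([490,581])-d-3)/7+[340,140];print(d,on("side",px,.075).round(4))
s=cv2.imread("pics/side5.png")
g=cv2.cvtColor(cv2.resize(s[208:236,395:427],None,fx=8,fy=8,interpolation=cv2.INTER_CUBIC),cv2.COLOR_BGR2GRAY)
from m import blobs
for th in(45,60,75):
  for c,st,m in blobs(g<th,300):
    co=max(cv2.findContours(m.astype(np.uint8),0,1)[0],key=cv2.contourArea);e=cv2.fitEllipse(cv2.convexHull(co));print(th,((np.array(e[0])+.5)/8-.5+[395,208]).round(2),(np.array(e[1])/8).round(1))
E
```

```text
(0, 0) [ 0.6491 -0.0711  0.075 ]
(2, 6) [ 0.6503 -0.0689  0.075 ]
(3, 8) [ 0.6506 -0.0681  0.075 ]
(4, 9) [ 0.6506 -0.0676  0.075 ]
45 [409.43 222.45] [4.7 7.7]
60 [409.44 222.6 ] [5.8 8.6]
75 [409.   211.03] [1.5 9.9]
75 [409.46 222.67] [6.6 9.3]
```

```bash
python3 go.py .6315 -.0695 .101; python3 -m jog '[{"slide":[0.5,0.3,0.1],"roll":-0.4},{"slide":[1.3,0.6,0.1],"roll":-0.4},{"slide":[2.1,0.6,0.1],"roll":-0.4},{"slide":[2.6,0.6,0.1],"roll":-0.4},{"slide":[2.6,0.6,0.1],"roll":-0.4}]'; python3 go.py .6315 -.0695 .101; python3 - <<'E'
from h import *
for n in("side",):
    im=r.camera(n);cv2.imwrite(f"pics/{n}6.png",im[:,:,::-1]);im=np.clip(255*(im/255.)**.5,0,255).astype(np.uint8);
    crop(im,380,170,60,70,11,"pics/f6.png")
E
```

```text
t 12.35 p [ 0.63   -0.0749  0.1284] w 0.0292 f [-0.47  0.15 -1.68] tq [ 0.04 -0.03  0.01]
toolx [ 0.    -0.007 -1.   ] yaw(z->x) -0.36 roll to 0: -0.36
slide cm [2.74 0.56 0.15]
time: 12.77
ee_pos: [0.63, -0.0688, 0.1006]
eef_rot: [-0.003, 0.708, -0.002, 0.706]
ft_force: [0.2, 0.3, -2.0]
width: 0.0295
t 12.77 p [ 0.63   -0.0688  0.1006] w 0.0295 f [ 0.16  0.35 -2.02] tq [0.01 0.03 0.01]
toolx [-0.002 -0.007 -1.   ] yaw(z->x) 0.05 roll to 0: 0.05
slide cm [-0.04 -0.07  0.14]
```

View pics/f6.png

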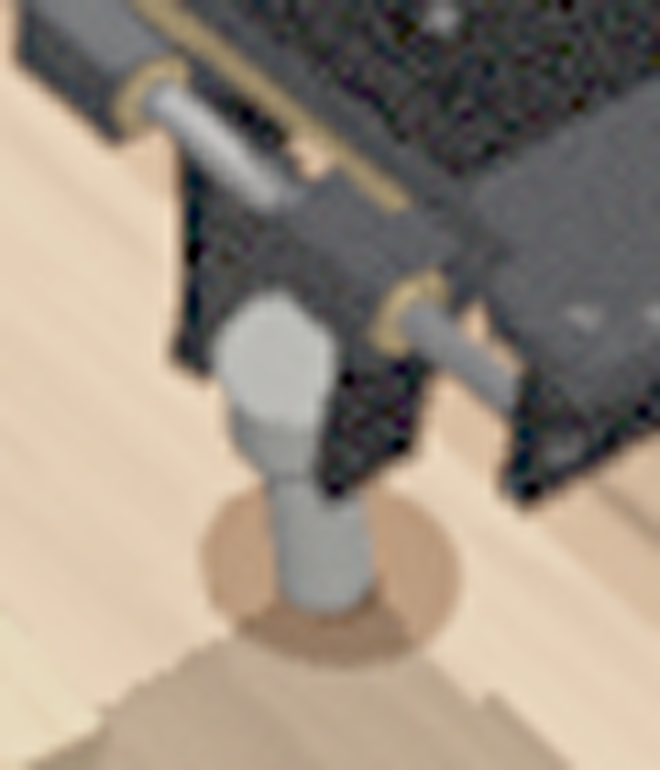

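```bash
cat > pred.py <<'E'
from h import *
def bott(ee,th,o,s,h=65e-3):
    piv=np.array(ee)+[0,0,.044];f=lambda q:((proj("side",q)+.5-o)*s);e=np.array([0,1,0])
    t=np.radians(th);u=np.array([-np.sin(t),0,np.cos(t)]);v=np.array([np.cos(t),0,np.sin(t)]);b=piv-u*h
    C=np.array([f(b+.0095*(np.cos(a)*v+np.sin(a)*e)) for a in np.linspace(0,6.28,60)])
    return b.round(4),(b[2]-.0095*np.sin(t)).round(4),C.min(0).round(),C.max(0).round()
E
python3 - <<'E'
from pred import *
for th in(14,16.5,18):print(th,*bott((.63,-.0688,.1006),th,[380,170],11))
E
```

```text
14 [ 0.6457 -0.0688  0.0815] 0.0792 [265. 521.] [363. 603.]
16.5 [ 0.6485 -0.0688  0.0823] 0.0796 [276. 511.] [374. 595.]
18 [ 0.6501 -0.0688  0.0828] 0.0798 [283. 506.] [380. 590.]
```

The shank's low edge is at about (409,225), right over the hole. The plug's centre is at about (410,222) and the hole sits about 1 px below it. I'll shift 2 mm in +x so the low edge clears the near rim, then lower gently while watching the force.

```bash
python3 -m jog '[{"slide":[0,0,0.1],"roll":0},{"slide":[0.1,0,0.2],"roll":0},{"slide":[0.2,0,0.2],"roll":0},{"slide":[0.3,0,0.2],"roll":0},{"slide":[0.3,0,0.2],"roll":0}]'|grep -v eef;for i in 1 2; do python3 -m jog '[{"slide":[0.07,0,0],"roll":0},{"slide":[0.15,0,0],"roll":0},{"slide":[0.15,0,0],"roll":0}]'|grep -v eef; done; python3 go.py
```

```text
time: 13.23
ee_pos: [0.6325, -0.0692, 0.0983]
ft_force: [-0.6, -0.5, -2.5]
width: 0.0291
time: 13.48
ee_pos: [0.6323, -0.0692, 0.0967]
ft_force: [0.1, -1.0, -2.0]
width: 0.0291
time: 13.73
ee_pos: [0.6322, -0.0692, 0.095]
ft_force: [-0.4, 0.7, -1.6]
width: 0.029
t 13.73 p [ 0.6322 -0.0692  0.095 ] w 0.029 f [-0.4   0.69 -1.61] tq [-0.01  0.   -0.02]
toolx [-0.002 -0.007 -1.   ] yaw(z->x) 0.03 roll to 0: 0.03
```

```bash
for i in 1 2; do python3 -m jog '[{"slide":[0.05,0,0],"roll":0},{"slide":[0.1,0,0],"roll":0},{"slide":[0.1,0,0],"roll":0}]'|grep -v eef; done; python3 - <<'E'
from pred import *
im=r.camera("side");cv2.imwrite("pics/side7.png",im[:,:,::-1]);im=np.clip(255*(im/255.)**.5,0,255).astype(np.uint8);
crop(im,380,170,60,70,11,"pics/f7.png")
p=r.read_state()["ee_pos"];print(*bott(p,16.5,[380,170],11))
E
```

```text
time: 13.98
ee_pos: [0.6322, -0.0692, 0.0939]
ft_force: [0.3, 1.3, -1.4]
width: 0.0293
time: 14.23
ee_pos: [0.6322, -0.0691, 0.0928]
ft_force: [0.1, 0.3, -0.9]
width: 0.0295
[ 0.6507 -0.0691  0.0745] 0.0718 [281. 534.] [379. 618.]
```

View pics/f7.png

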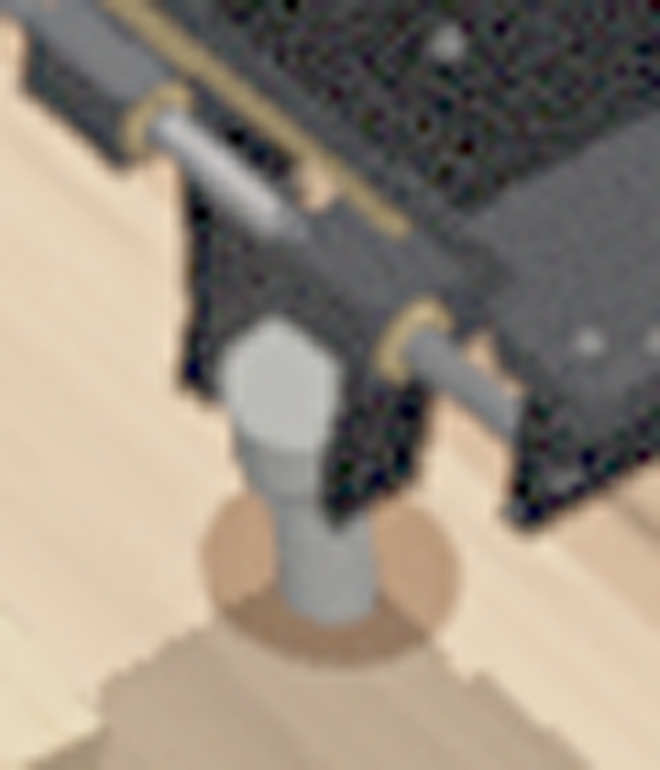

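The low edge is now in the hole, at about (410,226), roughly 3 mm below the surface with almost no contact force and the dog still tipped about 16°. I'll continue gently.

```bash
for i in 1 2 3 4; do python3 -m jog '[{"slide":[0.04,0,0],"roll":0},{"slide":[0.08,0,0],"roll":0},{"slide":[0.08,0,0],"roll":0}]'|egrep -v "eef|width"; done; python3 go.py
```

```text
time: 14.53
ee_pos: [0.6323, -0.0691, 0.0921]
ft_force: [0.3, 0.3, -1.3]
time: 14.78
ee_pos: [0.6323, -0.0691, 0.0912]
ft_force: [0.5, 0.2, -2.3]
time: 15.03
ee_pos: [0.6324, -0.0691, 0.0903]
ft_force: [0.8, 0.6, -1.8]
time: 15.28
ee_pos: [0.6325, -0.0691, 0.0895]
ft_force: [0.9, -0.2, -1.2]
t 15.28 p [ 0.6325 -0.0691  0.0895] w 0.0295 f [ 0.93 -0.17 -1.23] tq [ 0.07 -0.31 -0.01]
toolx [-0.001 -0.007 -1.   ] yaw(z->x) 0.04 roll to 0: 0.04
```

The bottom rim should be fully below the surface, with a light touch on the near rim (Fx about 0.9 N). I'll ease the grip and bring the head towards +x to straighten the dog.

```bash
python3 -m jog '[{"slide":[0,0,0],"roll":0},{"slide":[0,0,0.1],"roll":0},{"slide":[0,0,0.2],"roll":0},{"slide":[0,0,0.2],"roll":0}]' - 8|egrep -v "eef"; python3 -m jog '[{"slide":[0,0,0.1],"roll":0},{"slide":[0,0,0.2],"roll":0},{"slide":[0,0,0.2],"roll":0}]'|egrep -v "eef";python3 go.py
```

```text
time: 15.62
ee_pos: [0.6343, -0.0691, 0.0893]
ft_force: [0.1, -0.1, -1.4]
width: 0.0297
time: 15.87
ee_pos: [0.6363, -0.069, 0.0892]
ft_force: [-1.3, -0.3, -2.0]
width: 0.0295
t 15.87 p [ 0.6363 -0.069   0.0892] w 0.0295 f [-1.27 -0.26 -1.96] tq [0.12 0.23 0.01]
toolx [-0.002 -0.007 -1.   ] yaw(z->x) 0.04 roll to 0: 0.04
```

```bash
for i in 1 2; do python3 -m jog '[{"slide":[0,0,0.1],"roll":0},{"slide":[0,0,0.2],"roll":0},{"slide":[0,0,0.3],"roll":0},{"slide":[0,0,0.3],"roll":0}]'|egrep -v "eef";done;python3 go.py;python3 - <<'E'
from pred import *
im=r.camera("side");cv2.imwrite("pics/side8.png",im[:,:,::-1]);im=np.clip(255*(im/255.)**.5,0,255).astype(np.uint8);
crop(im,380,170,60,70,11,"pics/f8.png")
E
```

```text
time: 16.2
ee_pos: [0.6394, -0.069, 0.0891]
ft_force: [-0.7, 1.2, -1.2]
width: 0.0299
time: 16.53
ee_pos: [0.6426, -0.069, 0.0891]
ft_force: [-0.4, 0.5, -1.5]
width: 0.0296
t 16.53 p [ 0.6426 -0.069   0.0891] w 0.0296 f [-0.39  0.51 -1.46] tq [ 0.08  0.19 -0.02]
toolx [-0.002 -0.007 -1.   ] yaw(z->x) 0.05 roll to 0: 0.05
```

View pics/f8.png

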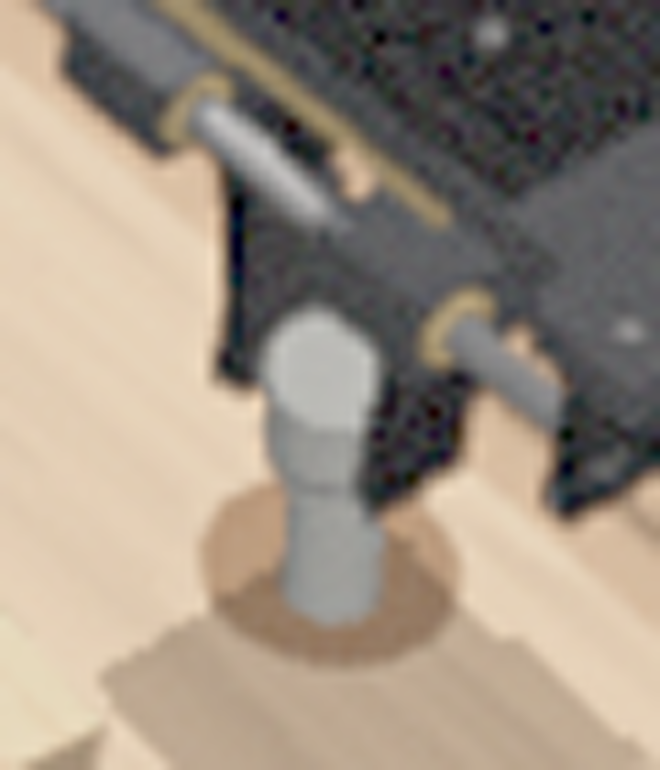

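The head has come towards +x, the shank is nearly upright, and the bottom is still in the hole at about (410,226). The forces are below 1.5 N, so I'll keep going.

```bash
python3 -m jog '[{"slide":[0,0,0.1],"roll":0},{"slide":[0,0,0.2],"roll":0},{"slide":[0,0,0.3],"roll":0},{"slide":[0,0,0.3],"roll":0}]'|egrep -v "eef";for i in 1 2; do python3 -m jog '[{"slide":[0,0,0.1],"roll":0},{"slide":[0,0,0.2],"roll":0},{"slide":[0,0,0.2],"roll":0}]'|egrep -v "eef";done;python3 go.py;python3 - <<'E'
from pred import *
im=r.camera("side");cv2.imwrite("pics/side9.png",im[:,:,::-1]);im=np.clip(255*(im/255.)**.5,0,255).astype(np.uint8);
crop(im,380,170,60,70,11,"pics/f9.png")
E
```

```text
time: 16.92
ee_pos: [0.6458, -0.069, 0.0891]
ft_force: [-1.1, 0.1, -1.4]
width: 0.03
time: 17.17
ee_pos: [0.6479, -0.069, 0.089]
ft_force: [-0.6, -0.2, -1.6]
width: 0.0298
time: 17.42
ee_pos: [0.6501, -0.069, 0.089]
ft_force: [-1.0, 1.0, -1.8]
width: 0.0297
t 17.42 p [ 0.6501 -0.069   0.089 ] w 0.0297 f [-1.03  1.04 -1.84] tq [ 0.16  0.25 -0.04]
toolx [-0.002 -0.007 -1.   ] yaw(z->x) 0.06 roll to 0: 0.06
```

View pics/f9.png

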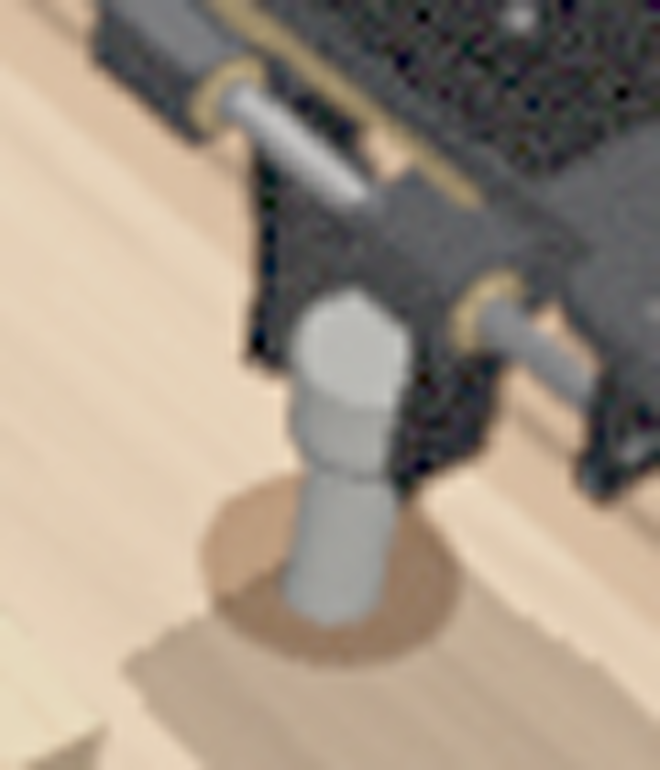

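```bash
python3 - <<'E'
from pred import *
for th in(-12,-9,-6,-3,0,3):
    t=np.radians(th);u=np.array([-np.sin(t),0,np.cos(t)]);b=np.array([.65,-.07,.075])
    d=proj("side",b)-proj("side",b+u*.04);print(th,(d[0]/d[1]).round(3))
im=cv2.imread("pics/side9.png")
k=8;c=cv2.resize(im[205:226,395:425],None,fx=k,fy=k,interpolation=cv2.INTER_CUBIC).astype(int)
sat=c.max(2)-c.min(2);m=sat<22
for r_ in range(0,168,8):
    x=np.where(m[r_])[0]; print(205+r_/k, (395+x.min()/k, 395+x.max()/k) if len(x) else None,end='; ')
E
```

```text
-12 -0.373
-9 -0.33
-6 -0.286
-3 -0.238
0 -0.188
3 -0.134
205.0 (np.float64(406.875), np.float64(424.875)); 206.0 (np.float64(406.875), np.float64(424.875)); 207.0 (np.float64(406.625), np.float64(424.875)); 208.0 (np.float64(406.5), np.float64(424.875)); 209.0 (np.float64(406.5), np.float64(424.0)); 210.0 (np.float64(407.0), np.float64(423.75)); 211.0 (np.float64(407.5), np.float64(423.125)); 212.0 (np.float64(408.0), np.float64(421.375)); 213.0 (np.float64(408.125), np.float64(419.25)); 214.0 (np.float64(407.75), np.float64(418.0)); 215.0 (np.float64(407.375), np.float64(417.25)); 216.0 (np.float64(407.375), np.float64(416.375)); 217.0 (np.float64(407.125), np.float64(415.75)); 218.0 (np.float64(407.0), np.float64(415.5)); 219.0 (np.float64(406.875), np.float64(415.375)); 220.0 (np.float64(406.625), np.float64(415.0)); 221.0 (np.float64(406.25), np.float64(414.875)); 222.0 (np.float64(405.625), np.float64(414.75)); 223.0 (np.float64(405.5), np.float64(414.5)); 224.0 (np.float64(405.75), np.float64(414.5)); 225.0 (np.float64(406.5), np.float64(413.875));
```

The dog is upright within about 3° (image slope about -0.22, against -0.19 for vertical), and its bottom is in the hole. I'll lower it in small steps with a light grip.

```bash
python3 -m jog '[{"slide":[0,0,-0.05],"roll":0},{"slide":[0.1,0,-0.05],"roll":0},{"slide":[0.2,0,-0.05],"roll":0}]'|egrep -v "eef"; for i in 1 2; do python3 -m jog '[{"slide":[0.1,0,0],"roll":0},{"slide":[0.2,0,0],"roll":0},{"slide":[0.2,0,0],"roll":0}]'|egrep -v "eef";done;python3 go.py
```

```text
time: 17.72
ee_pos: [0.6496, -0.069, 0.087]
ft_force: [0.3, -0.3, -1.9]
width: 0.0298
time: 17.97
ee_pos: [0.6494, -0.069, 0.0847]
ft_force: [-0.8, -0.0, -1.9]
width: 0.0296
time: 18.22
ee_pos: [0.6493, -0.069, 0.0824]
ft_force: [0.6, 1.1, -1.6]
width: 0.0295
t 18.22 p [ 0.6493 -0.069   0.0824] w 0.0295 f [ 0.63  1.06 -1.62] tq [ 0.01 -0.   -0.02]
toolx [-0.002 -0.007 -1.   ] yaw(z->x) 0.05 roll to 0: 0.05
```

```bash
for i in 1 2 3; do python3 -m jog '[{"slide":[0.1,0,0],"roll":0},{"slide":[0.2,0,0],"roll":0},{"slide":[0.3,0,0],"roll":0},{"slide":[0.3,0,0],"roll":0}]'|egrep -v "eef|width";done;python3 go.py;python3 - <<'E'
from pred import *
im=r.camera("side");cv2.imwrite("pics/side10.png",im[:,:,::-1]);im=np.clip(255*(im/255.)**.5,0,255).astype(np.uint8);
crop(im,370,170,70,70,11,"pics/f10.png")
E
```

```text
time: 18.55
ee_pos: [0.6492, -0.0691, 0.0792]
ft_force: [-0.8, -0.6, -2.6]
time: 18.88
ee_pos: [0.6491, -0.0691, 0.0759]
ft_force: [0.7, -0.0, -2.3]
time: 19.22
ee_pos: [0.6489, -0.0691, 0.0726]
ft_force: [1.2, 0.3, -0.9]
t 19.22 p [ 0.6489 -0.0691  0.0726] w 0.0298 f [ 1.18  0.29 -0.87] tq [0.07 0.02 0.01]
toolx [-0.003 -0.007 -1.   ] yaw(z->x) 0.06 roll to 0: 0.06
```

View pics/f10.png

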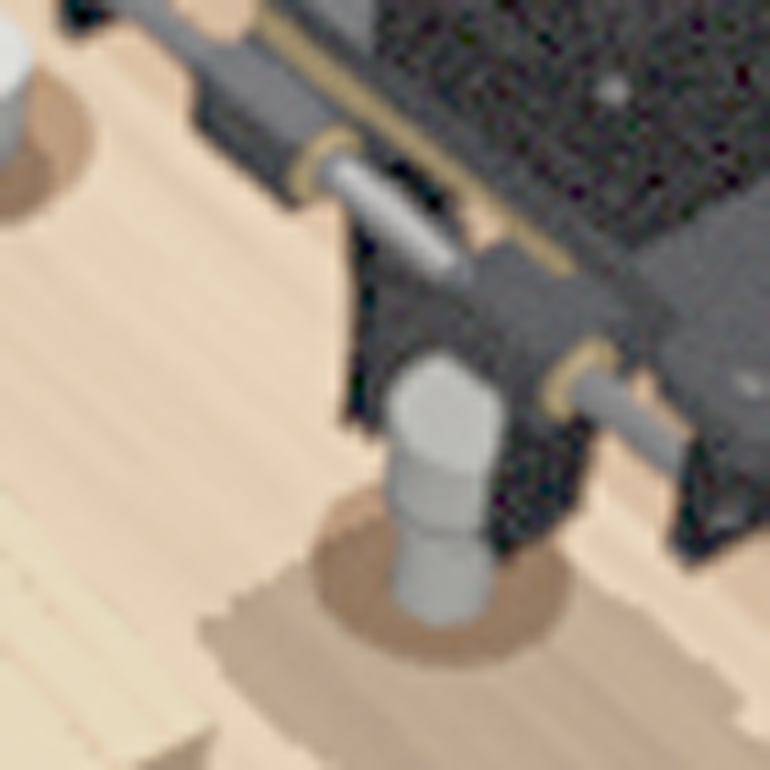

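```bash
for i in 1 2 3; do python3 -m jog '[{"slide":[0.1,0,0.03],"roll":0},{"slide":[0.2,0,0.03],"roll":0},{"slide":[0.3,0,0.03],"roll":0},{"slide":[0.3,0,0.03],"roll":0}]'|egrep -v "eef|width";done;python3 go.py
```

```text
time: 19.6
ee_pos: [0.6491, -0.0691, 0.0694]
ft_force: [-0.2, 0.1, -1.7]
time: 19.93
ee_pos: [0.6492, -0.0691, 0.0661]
ft_force: [-0.2, -0.4, -2.7]
time: 20.27
ee_pos: [0.6494, -0.0691, 0.0628]
ft_force: [-0.6, 0.2, -1.2]
t 20.27 p [ 0.6494 -0.0691  0.0628] w 0.03 f [-0.61  0.17 -1.19] tq [ 0.05  0.03 -0.02]
toolx [-0.004 -0.007 -1.   ] yaw(z->x) 0.06 roll to 0: 0.06
```

```bash
for i in 1 2 3 4; do python3 -m jog '[{"slide":[0.1,0,0.01],"roll":0},{"slide":[0.2,0,0.01],"roll":0},{"slide":[0.3,0,0.01],"roll":0},{"slide":[0.3,0,0.01],"roll":0}]'|egrep -v "eef|width";done;python3 go.py
```

```text
time: 20.6
ee_pos: [0.6494, -0.0691, 0.0596]
ft_force: [0.0, 0.1, -2.0]
time: 20.93
ee_pos: [0.6493, -0.0692, 0.0563]
ft_force: [-0.1, 1.0, -2.5]
time: 21.27
ee_pos: [0.6493, -0.0692, 0.053]
ft_force: [0.7, 0.0, -1.4]
time: 21.6
ee_pos: [0.6492, -0.0693, 0.0497]
ft_force: [-0.5, 0.1, -1.7]
t 21.6 p [ 0.6492 -0.0693  0.0497] w 0.0298 f [-0.55  0.08 -1.73] tq [0.05 0.01 0.06]
toolx [-0.006 -0.007 -1.   ] yaw(z->x) 0.05 roll to 0: 0.05
```

Now the last few mm, in 1 mm steps, until the head meets the slab.

```bash
for i in 1 2 3 4; do python3 -m jog '[{"slide":[0.05,0,0],"roll":0},{"slide":[0.1,0,0],"roll":0},{"slide":[0.1,0,0],"roll":0}]'|egrep -v "eef|width";done;python3 go.py;python3 - <<'E'
from pred import *
im=r.camera("side");cv2.imwrite("pics/side11.png",im[:,:,::-1]);im=np.clip(255*(im/255.)**.5,0,255).astype(np.uint8);
crop(im,340,160,100,90,8,"pics/f11.png")
E
```

```text
time: 21.85
ee_pos: [0.6492, -0.0692, 0.0486]
ft_force: [0.9, -0.1, -1.9]
time: 22.1
ee_pos: [0.6491, -0.0693, 0.0475]
ft_force: [0.8, 0.1, -1.1]
time: 22.35
ee_pos: [0.6492, -0.0693, 0.0467]
ft_force: [-0.2, -0.3, -0.8]
time: 22.6
ee_pos: [0.6494, -0.0693, 0.0465]
ft_force: [-2.9, 0.7, 6.9]
t 22.6 p [ 0.6494 -0.0693  0.0465] w 0.0297 f [-2.87  0.73  6.93] tq [ 0.15  0.74 -0.03]
toolx [-0.005 -0.007 -1.   ] yaw(z->x) 0.04 roll to 0: 0.04
```

View pics/f11.png

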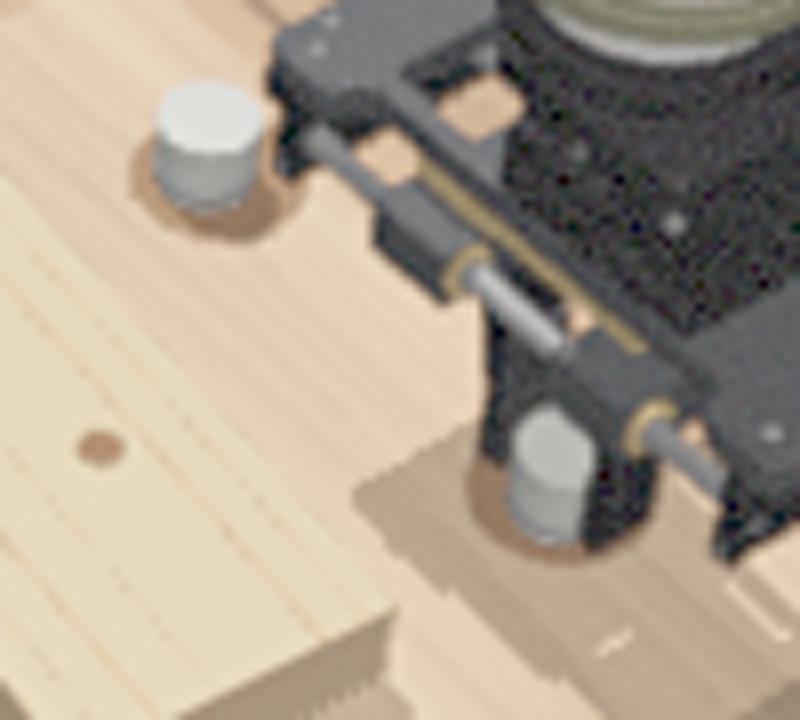

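The head meets the slab at a reported z of 0.0465, where 0.046 was expected, with Fz up to 7 N, so the dog is home. I'll release it and rise.

```bash
for i in 1 2; do python3 -m jog '[{"slide":[0,0,0],"roll":0},{"slide":[0,0,0],"roll":0},{"slide":[0,0,0],"roll":0},{"slide":[0,0,0],"roll":0}]' 0 |egrep -v "eef";done; python3 -m jog '[{"slide":[-0.5,0,0],"roll":0},{"slide":[-1.5,0,0],"roll":0},{"slide":[-3,0,0],"roll":0},{"slide":[-5,0,-1],"roll":0},{"slide":[-7,0,-3],"roll":0}]';python3 -m jog '[{"slide":[0,1,-3],"roll":0},{"slide":[0,2,-6],"roll":0},{"slide":[0,3,-10],"roll":0},{"slide":[0,4,-13],"roll":0},{"slide":[0,5,-16],"roll":0}]';  python3 go.py;python3 - <<'E'
from pred import *
for n in("side","top"):
    im=r.camera(n);cv2.imwrite(f"pics/{n}12.png",im[:,:,::-1])
E
```

```text
time: 22.98
ee_pos: [0.6494, -0.0693, 0.0464]
ft_force: [1.1, 0.2, 0.1]
width: 0.0487
time: 23.32
ee_pos: [0.6494, -0.0693, 0.0463]
ft_force: [-0.1, -1.2, 0.5]
width: 0.075
time: 23.73
ee_pos: [0.6205, -0.0686, 0.1177]
eef_rot: [-0.003, 0.709, -0.002, 0.706]
ft_force: [-0.4, -0.6, 0.6]
width: 0.0867
time: 24.15
ee_pos: [0.4591, -0.0186, 0.1189]
eef_rot: [-0.003, 0.708, -0.002, 0.706]
ft_force: [-0.5, 1.2, 0.8]
width: 0.087
t 24.15 p [ 0.4591 -0.0186  0.1189] w 0.087 f [-0.46  1.16  0.77] tq [ 0.1  -0.01 -0.02]
toolx [-0.003 -0.007 -1.   ] yaw(z->x) 0.07 roll to 0: 0.07
```

View pics/side12.png

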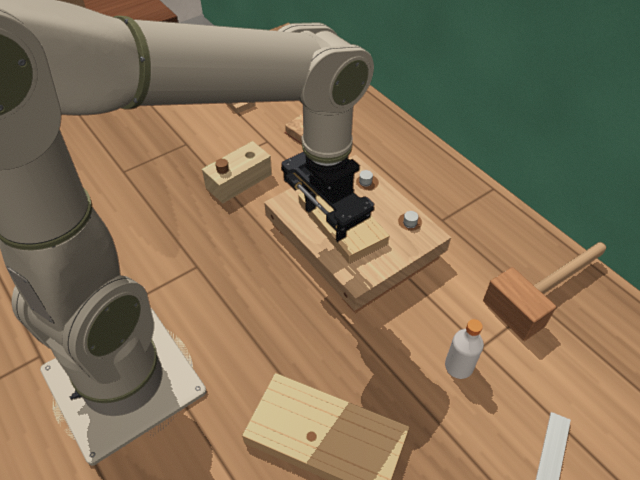

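View pics/top12.png

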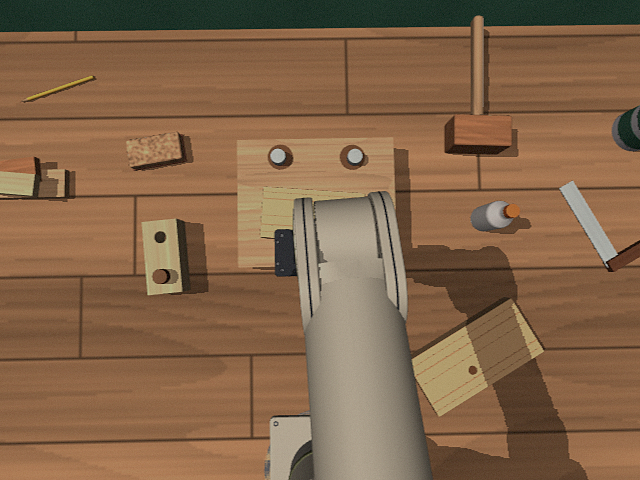

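Both dog heads show: the new one at (411,218) in the side view and (355,156) in the top view, with the rack hole empty at (160,237). I'll check the seat height numerically, then lower the open fingers behind the board.

```bash
python3 - <<'E'
from m import *
k=8;P={}
for n,bxs in(("side",[(354,165,24,26),(399,205,24,26)]),("top",[(265,145,26,24),(342,144,26,24)])):
    im=cv2.imread(f"pics/{n}12.png")
    for j,(x,y,w,h) in enumerate(bxs):
        c=cv2.resize(im[y:y+h,x:x+w],None,fx=k,fy=k,interpolation=cv2.INTER_CUBIC);hsv=cv2.cvtColor(c,cv2.COLOR_BGR2HSV)
        b=max(blobs((hsv[...,1]<40)&(hsv[...,2]>150),1000),key=lambda q:q[1][4])
        P[n,j]=(b[0]+.5)/k-.5+[x,y];print(n,j,P[n,j].round(2),(b[1][2:4]/k).round(1))
for j in(0,1):print(j,tri(P["side",j],P["top",j]))
E
python3 go.py .452 .018 .049
```

```text
side 0 [365.7  174.25] [13.   9.1]
side 1 [410.92 215.58] [13.8 10.1]
top 0 [277.28 155.25] [14.2 14. ]
top 1 [354.63 155.37] [14.  13.9]
0 (array([0.65533757, 0.08591726, 0.09247938]), np.float64(0.0002933285621135864))
1 (array([ 0.65240713, -0.06881746,  0.09323458]), np.float64(0.0005804634982035372))
t 24.25 p [ 0.4572 -0.0175  0.1188] w 0.0871 f [ 0.55  0.38 -0.12] tq [ 0.05 -0.04  0.06]
toolx [-0.005 -0.006 -1.   ] yaw(z->x) 0.17 roll to 0: 0.17
slide cm [ 6.96  3.6  -0.48]
```

The two heads triangulate to the same height (92.5 and 93.2 mm with the shared camera bias), so the dog is seated.

```bash
python3 -m jog '[{"slide":[0,1,-0.3],"roll":0.5},{"slide":[0,2.5,-0.5],"roll":1.2},{"slide":[1,3.6,-0.5],"roll":1.2},{"slide":[3,3.6,-0.5],"roll":1.2},{"slide":[5,3.6,-0.5],"roll":1.2}]'; python3 go.py .452 .018 .050
```

```text
time: 24.67
ee_pos: [0.4531, 0.0191, 0.0685]
eef_rot: [0.004, 0.708, -0.008, 0.706]
ft_force: [-0.5, 0.5, -0.5]
width: 0.087
t 24.67 p [0.4531 0.0191 0.0685] w 0.087 f [-0.46  0.51 -0.46] tq [ 0.05 -0.04  0.05]
toolx [-0.002 -0.006 -1.   ] yaw(z->x) -0.92 roll to 0: -0.92
slide cm [ 1.85 -0.1  -0.11]
```

```bash
python3 -m jog '[{"slide":[0.5,-0.1,-0.1],"roll":0.1},{"slide":[1.0,-0.1,-0.1],"roll":0.1},{"slide":[1.5,-0.1,-0.1],"roll":0.1},{"slide":[1.7,-0.1,-0.1],"roll":0.1},{"slide":[1.7,-0.1,-0.1],"roll":0.1}]'; python3 go.py .5262 .018 .050;python3 - <<'E'
from pred import *
im=r.camera("side");cv2.imwrite(f"pics/side13.png",im[:,:,::-1]);crop(im,260,150,180,150,4,"pics/f13.png")
E
```

```text
time: 25.08
ee_pos: [0.4523, 0.0179, 0.0516]
eef_rot: [0.004, 0.708, -0.008, 0.706]
ft_force: [0.2, 0.5, 0.9]
width: 0.0875
t 25.08 p [0.4523 0.0179 0.0516] w 0.0875 f [0.19 0.48 0.89] tq [ 0.05  0.01 -0.04]
toolx [-0.002 -0.006 -1.   ] yaw(z->x) -1.03 roll to 0: -1.03
slide cm [0.15 0.14 7.39]
```

View pics/f13.png

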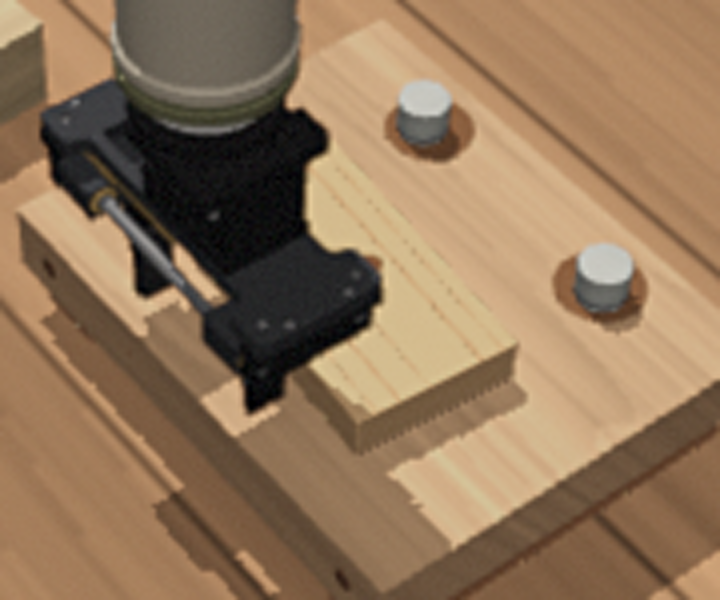

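The open fingertips stand on the near side of the board, the near one at about (326,251), about 12 mm above the slab. The board's right near corner is at about (350,262). Now I'll push towards the dogs.

```bash
python3 -m jog '[{"slide":[0.1,0,0.8],"roll":0},{"slide":[0.1,0,1.6],"roll":0},{"slide":[0.1,0,2.3],"roll":0},{"slide":[0.1,0,2.9],"roll":0},{"slide":[0.1,0,3.4],"roll":0}]'; python3 -m jog '[{"slide":[0,0,0.5],"roll":0},{"slide":[0,0,1],"roll":0},{"slide":[0,0,1.5],"roll":0},{"slide":[0,0,2],"roll":0},{"slide":[0,0,2.4],"roll":0}]';python3 go.py .5262 .018 .050;python3 - <<'E'
from pred import *
im=r.camera("side");cv2.imwrite(f"pics/side14.png",im[:,:,::-1]);crop(im,260,150,180,150,4,"pics/f14.png")
E
```

```text
time: 25.55
ee_pos: [0.4872, 0.0173, 0.0509]
eef_rot: [0.004, 0.708, -0.008, 0.706]
ft_force: [-2.2, 0.3, 1.0]
width: 0.087
time: 25.97
ee_pos: [0.5117, 0.0169, 0.0508]
eef_rot: [0.004, 0.708, -0.008, 0.706]
ft_force: [-2.2, 0.5, 0.3]
width: 0.0875
t 25.97 p [0.5117 0.0169 0.0508] w 0.0875 f [-2.17  0.49  0.3 ] tq [ 0.07  0.48 -0.03]
toolx [-0.002 -0.006 -1.   ] yaw(z->x) -1.03 roll to 0: -1.03
slide cm [0.07 0.14 1.45]
```

View pics/f14.png

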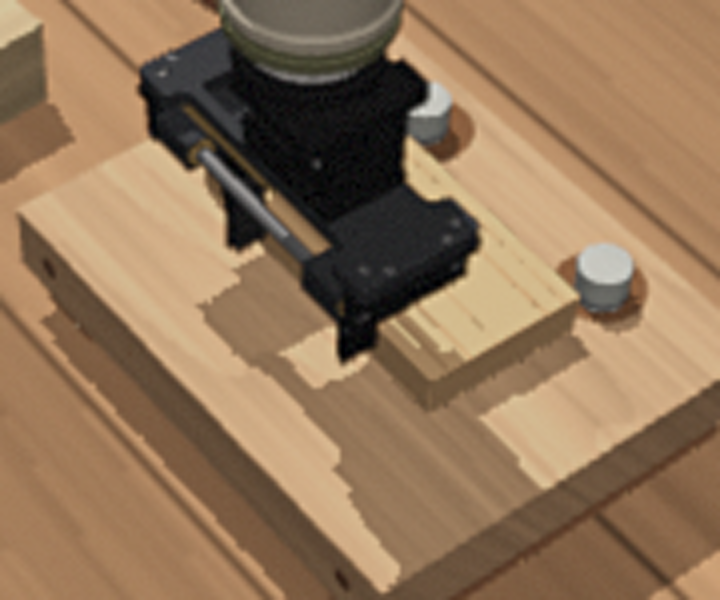

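```bash
python3 - <<'E'
from pred import *
for c in[(580,298),(432,386),(432,408)]:
    px=(np.array(c)+.5)/4-.5+[260,150];print(on("side",px,.103 if c[1]!=408 else .075).round(4))
print(on("side",(410.92,215.58),.099),on("side",(365.7,174.25),.099))
E
```

```text
[ 0.6183 -0.0846  0.103 ]
[ 0.5185 -0.0843  0.103 ]
[ 0.5253 -0.0792  0.075 ]
[ 0.64799078 -0.07215637  0.099     ] [0.65051811 0.08102105 0.099     ]
```

The board's far right corner is at y -0.085 and the dog's axis is at -0.072, so it covers the dog by 12 mm, with about 14 mm still to go.

```bash
python3 -m jog '[{"slide":[0,0,0.4],"roll":0},{"slide":[0,0,0.8],"roll":0},{"slide":[0,0,1.1],"roll":0},{"slide":[0,0,1.2],"roll":0}]'|grep -v eef; for i in 1 2 3; do python3 -m jog '[{"slide":[0,0,0.05],"roll":0},{"slide":[0,0,0.1],"roll":0},{"slide":[0,0,0.1],"roll":0}]'|egrep -v "eef|width";done;python3 go.py
```

```text
time: 26.35
ee_pos: [0.5248, 0.0167, 0.0508]
ft_force: [-2.1, 0.8, 1.7]
width: 0.0868
time: 26.6
ee_pos: [0.5253, 0.0167, 0.0508]
ft_force: [-5.0, -0.5, 2.7]
time: 26.85
ee_pos: [0.5252, 0.0166, 0.0507]
ft_force: [-7.9, -0.5, 6.0]
time: 27.1
ee_pos: [0.5252, 0.0166, 0.0507]
ft_force: [-8.9, 0.1, 6.0]
t 27.1 p [0.5252 0.0166 0.0507] w 0.0872 f [-8.85  0.06  6.04] tq [0.18 1.84 0.1 ]
toolx [-0.006 -0.006 -1.   ] yaw(z->x) -1.01 roll to 0: -1.01
```

The push stalled at 9 N. The finger contacts lie between the two dogs, so a stall needs contact with both. I'll back straight off, rise clear, and look.

```bash
python3 -m jog '[{"slide":[0,0,-0.3],"roll":0},{"slide":[0,0,-1],"roll":0},{"slide":[0,0,-2],"roll":0},{"slide":[-1,0,-3],"roll":0},{"slide":[-3,0,-4],"roll":0}]'|grep -v eef; python3 -m jog '[{"slide":[-3,1,-1],"roll":0},{"slide":[-6,4,-2],"roll":0},{"slide":[-9,8,-4],"roll":0},{"slide":[-11,12,-6],"roll":0},{"slide":[-13,16,-8],"roll":0}]'|grep -v eef; python3 -m jog '[{"slide":[0,3,-1],"roll":0},{"slide":[0,6,-2],"roll":0},{"slide":[0,9,-4],"roll":0},{"slide":[0,12,-6],"roll":0},{"slide":[0,15,-7],"roll":0}]'|grep -v eef;python3 -m jog '[{"slide":[0,3,0],"roll":0},{"slide":[0,6,0],"roll":0},{"slide":[0,9,0],"roll":0},{"slide":[0,10,0],"roll":0}]'|grep -v eef;python3 - <<'E'
from pred import *
for n in("side","top"):
    im=r.camera(n);cv2.imwrite(f"pics/{n}15.png",im[:,:,::-1])
    crop(im,*((265,150,190,150) if n=="side" else (225,130,180,140)),4,f"pics/g{n}.png")
E
```

```text
time: 27.52
ee_pos: [0.4828, 0.0172, 0.0793]
ft_force: [0.1, -0.4, 0.8]
width: 0.0872
time: 27.93
ee_pos: [0.4169, 0.1569, 0.1987]
ft_force: [1.7, 0.7, 0.0]
width: 0.0875
time: 28.35
ee_pos: [0.3473, 0.3095, 0.1987]
ft_force: [1.4, 0.2, -0.9]
width: 0.0873
time: 28.68
ee_pos: [0.3472, 0.413, 0.1978]
ft_force: [-1.5, 0.7, 0.7]
width: 0.087
```

View pics/gside.png

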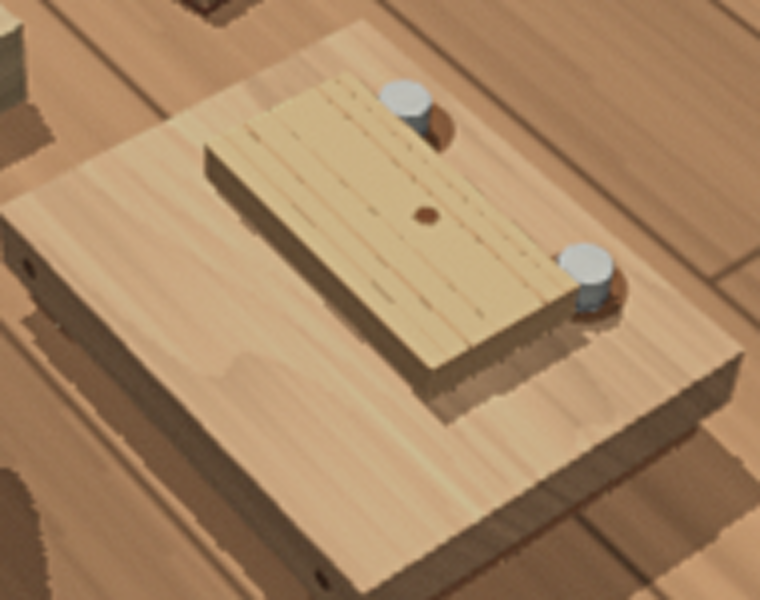

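View pics/gtop.png

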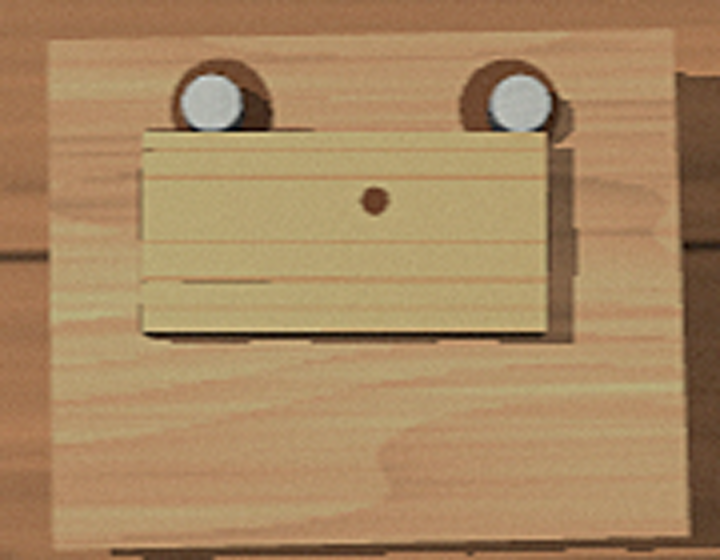

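View pics/side15.png

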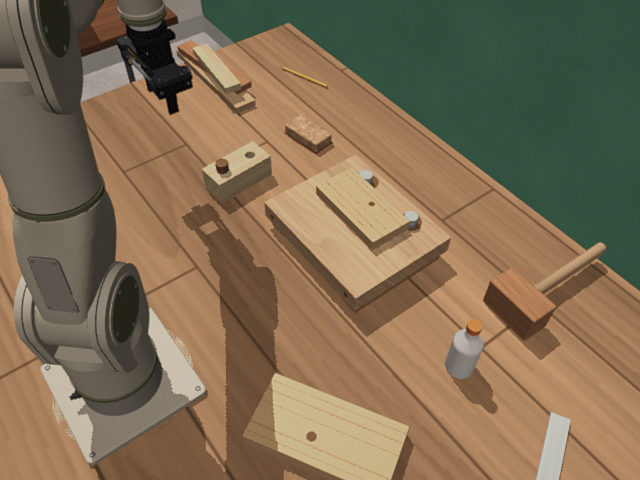

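```bash
python3 - <<'E'
from m import *
k=8
im=cv2.imread("pics/top15.png");P=[]
for(x,y,w,h) in[(265,145,26,24),(342,144,26,24)]:
    c=cv2.resize(im[y:y+h,x:x+w],None,fx=k,fy=k,interpolation=cv2.INTER_CUBIC);hsv=cv2.cvtColor(c,cv2.COLOR_BGR2HSV)
    b=max(blobs((hsv[...,1]<40)&(hsv[...,2]>150),1000),key=lambda q:q[1][4]);p=(b[0]+.5)/k-.5+[x,y];P.append(on("top",p,.099));print(p,P[-1].round(4))
C=lambda q:on("top",(np.array(q)+.5)/4-.5+[225,130],.103)
a,b=C((144,131)),C((548,132));a2,b2=C((143,331)),C((547,331))
print(a,b,a2,b2)
n=np.array([-(b-a)[1],(b-a)[0]])/np.linalg.norm((b-a)[:2]);
for p in P:print("dist edge-axis mm",abs(n@(p-a)[:2])*1000)
side=lambda q,z:on("side",(np.array(q)+.5)/4-.5+[265,150],z)
a,b=side((346,72),.103),side((581,289),.103);n=np.array([-(b-a)[1],(b-a)[0]])/np.linalg.norm((b-a)[:2])
for px in((365.7,174.25),(410.92,215.58)):print("side",abs(n@(on("side",px,.099)-a)[:2])*1000,np.linalg.norm(b-a))
print(side((204,146),.103),side((432,368),.103),a,b)
E
python3 go.py
```

```text
[277.26638262 155.1003652 ] [0.6541 0.0853 0.099 ]
[354.64008141 155.33429409] [ 0.6513 -0.0684  0.099 ]
[0.63904245 0.11802148 0.103     ] [ 0.63546103 -0.08150375  0.103     ] [0.53981826 0.11944803 0.103     ] [ 0.53655759 -0.07865173  0.103     ]
dist edge-axis mm 15.651824847646369
dist edge-axis mm 15.589038431053005
side 16.345540537639728 0.20036914042446785
side 16.36686004733292 0.20036914042446785
[0.53520842 0.11412429 0.103     ] [ 0.5341871  -0.08128536  0.103     ] [0.63471787 0.11393046 0.103     ] [ 0.63138448 -0.08641095  0.103     ]
t 28.78 p [0.348  0.4106 0.1976] w 0.0869 f [-0.68 -1.22  0.09] tq [ 0. -0. -0.]
toolx [-0.007 -0.005 -1.   ] yaw(z->x) -0.85 roll to 0: -0.85
```

The edge-to-axis distance is equal at both dogs: 15.65 and 15.59 mm in the top view, 16.3 and 16.4 mm in the side view. The head radius is 15 mm, so the gap is within pixel error. The other objects look unmoved. Handing in.

```bash
python3 - <<'E'
from bench import r
print(r.close_job())
E
```

```text
the job is handed in; nothing more can be done
None
```

The steel dog is home in the empty hole and the board rests against both dogs. I handed the job in at about 29 s of the 72 s allowed.

- **Getting the dog:** I gripped the steel dog by its head and tipped it about 16° against the rim of its rack hole.
- **Fitting it:** I started its low edge in the off-centre hole, straightened it with side forces of about 1 N, and eased it home. It met its seat at about 7 N and I released it there, so it did not drop.
- **Moving the board:** I slid it flat with the open fingers until it stalled at about 9 N against the dogs. Then I backed off clear.

**Last checks:**
- Both dog heads measure the same height (92.5 and 93.2 mm). Both read about 6 mm below the true 99 mm, so this rests on comparing the two.
- The board's far edge is equally far from both dog axes: 15.65 and 15.59 mm in the top view, 16.3 and 16.4 mm in the side view. The head radius is 15 mm, so I take the extra 0.6 to 1.4 mm as camera error. The push that stalled also supports contact at both dogs.
- The oak dog, glue, mallet, sander and large board looked unmoved by eye; I did not measure them.

**What went wrong or disagreed:**
- My first grasp closed above the dog's head because the real fingertips sit about 35 mm above the reported TCP. I found this by touching the head's top at about 15 N and corrected for it.
- The two cameras also differ by about 4 mm sideways, so I aligned the dog to the hole by comparing both in the same picture.

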